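# Hold a snap ring spread at the groove of a lead-roller axle

## Task

The cable-guide roller on the bench plate still lacks its snap ring. Take the snap-ring pliers from the rack, put their tips into the gap of the snap ring on the stand and squeeze to spread it, then lower the spread ring over the free end of the axle stub that carries the flanged roller (the other two stubs only have a low sleeve) until it is level with the groove. Finish while still holding it there with the pliers squeezed, the ring spread wide around the groove and not resting or pressing on roller or stub; never touch the ring with the fingers and leave everything else on the bench where it is.

Things in the scene. Friction and masses are not known exactly. Their poses are not given: they have to be found in the camera images.
- roller: Black plastic flanged roller, fixed on one of the three axle stubs: two flanges 62 mm across, drum 48 mm between, above them a 36 mm hub. Origin on its axis at its underside (10 mm above the bench, on the plate), z up. Hub top 38 mm above the origin; the stub's groove spans 38 to 46 mm above it (middle 42), the stub's free end is 60 mm above it.
- roller_base: Fixed aluminium plate 84 x 260 x 10 mm with three equal upright steel axle stubs at y = -85, 0, +85 mm in its frame. Stub diameter 29 mm, groove diameter 24 mm (48 to 56 mm above the bench), free end at 70 mm, chamfered 3 mm. Origin at centre of the underside.
- sleeve_1: Low black sleeve, 41 mm across, 14 mm high, fixed on a stub without roller. Origin on its axis, underside.
- sleeve_2: Same as sleeve_1, on the remaining stub.
- ring_stand: Fixed white stand; the ring lies on its flat seat 34 mm above the bench (x -26 to +17 mm), its ears on a cross bar at the same height (x 29.5 to 37.5 mm); a centring boss 23 mm across, 6 mm high, fits loosely in the ring. The slot between seat and bar, below the gap, is 12.5 mm wide and 26 mm deep for the pliers' blades. Origin at the underside below the boss, z up, gap side towards +x.
- ring: Loose dark steel snap ring, 28 mm bore, 37 mm outside, 4 mm thick, about 22 g, lying flat. Origin at the centre of the relaxed ring, underside; z up; gap towards +x. Its ends are ears. Two arms hinge at the back (x = -16 mm) against a spring: about 2.3 N at each ear to begin opening, 6 N at 0.235 rad.
- ring_bore (a point): Centre of the spread bore: 2.8 mm from the ring's origin towards the gap (+x), at mid-thickness (2 mm above the underside). With the ring spread to 0.235 rad and this point on a stub's axis there are about 2 mm of free space all round.
- ring_arm_a (a joint): Opening of the ring's +y arm, rad: 0 relaxed, about 0.235 when spread by fully squeezed pliers.
- ring_arm_b (a joint): Opening of the ring's -y arm, as ring_arm_a.
- pliers: Loose steel snap-ring pliers, about 150 g, upright in the rack, handles up, tips down. Origin at the pivot (114 mm above the bench at the start), z up to the handles; the halves move along y, symmetric. Squeezing the handles spreads the tips: about 6 N on each handle to begin, 9 N at the stop, 15 N with the ring. Pivot block 48 mm (x) x 14 x 16 mm rests in the rack.
- plier_half_a (a joint): Squeeze of the pliers, rad: 0 relaxed, 0.155 fully squeezed (stop). Both halves move alike.
- pliers_rack: Fixed white rack: foot 75 x 75 x 10 mm, two uprights (x +-17 mm) with U-notches, 15 to 16 mm wide in y, in which the pliers' pivot block sits 12 mm deep; notch bottom 106 mm above the bench. The pliers lift straight up out of it; the tips must clear 118 mm.
- gel_jar: Bystander: clear jar 52 mm across, 60 mm high. Origin underside.
- tape_roll: Bystander: paper tape roll 72 mm across, 19 mm high.
- screwdriver: Bystander: screwdriver.
- wrench: Bystander: wrench.
- parts_tray: Bystander: open grey tray 90 x 120 x 30 mm.
- spare_roller: Bystander: spare roller like the one on the stub, standing loose on the bench away from the plate.
- mug: Bystander: white mug.
- ring_gap (a point): Middle of the gap between the ring's ears of the relaxed ring, at mid-thickness, 24.5 mm from the ring's origin, over the slot of the stand. Ears: x 20 to 34 mm, 5 mm wide, inner faces at y = about +-8 mm (16 mm gap). When spreading, the ears move apart and up to 3 mm towards the back.
- plier_grip (a point): Between the grey handles, 72 mm above the pivot. Handles: 14 mm wide in x, from 25 to 98 mm above the pivot. Relaxed, 54 mm over their outer faces here, leaning outwards upwards; squeezed to the stop, upright and 32 mm over. Squeezed lightly to joint value 0.015 to 0.035 they are held firmly and the tips still fit the gap.
- plier_tips (a point): Between the blades, 90 mm below the pivot (half their length when relaxed). Each tip is a flat blade 8 mm wide (x), 16 mm long, under a shoulder 20 mm long in x that rests on the ears and keeps the ring level. Relaxed: 82 to 98 mm below the pivot, 7 mm over the outer faces (y +-3.6). Fully squeezed: 80 to 96 mm below, 35 mm over.
Not all that is in view belongs to the job. What is shaped like the pliers but green or turquoise is not meant.

How it is judged (in metres and radians):
On the way, in this order (a step that is already met when the one before it is completed fails the run):
1. the ring is spread by the pliers' tips at the stand (value of joint each of ring_arm_a, ring_arm_b above 0.15 rad and contact force between pliers and ring above 1 N and horizontal distance between ring_bore and ring_stand below 0.03 m), for 0.2 s.
2. the spread ring is above the free end of the stub that carries the roller (value of joint each of ring_arm_a, ring_arm_b above 0.15 rad and horizontal distance between ring_bore and roller below 0.012 m and z of ring_bore in the frame of roller above 0.06 m), for 0.05 s.
At the end, for the whole second after the job is handed in: Held through the last second: pliers squeezed (plier_half_a over 0.11), on the ring and in the fingers; both arms over 0.15 rad; bore within 5 mm of the roller's axis, within 2.7 mm of the groove's height, tilt under 0.12; at rest; under 1 N on the roller, 2 N on the stub (horizontal distance between ring_bore and roller below 0.005 m and z of ring_bore in the frame of roller between 0.0393 and 0.0447 m and angle between ring's own z axis and vertical below 0.12 rad and value of joint each of ring_arm_a, ring_arm_b above 0.15 rad and value of joint plier_half_a above 0.11 rad and contact force between pliers and ring above 1 N and contact force between the fingers and pliers above 3 N and contact force between ring and roller below 1 N and contact force between ring and roller_base below 2 N and linear speed of ring below 0.02 m/s); the arm keeps its last pose, push and grip.
It fails at once if the fingers touched the ring (contact force between the fingers and ring above 0.5 N).
It fails at once if the ring was dropped (height (world z) of ring_bore below 0.025 m).
It fails at once if a bystander was disturbed (distance of any of gel_jar, tape_roll, screwdriver, wrench, parts_tray, spare_roller, mug from where it was at the start of the episode above 0.03 m).
It also fails if it takes over 48 s, if anything falls off the work surface, if the arm or the gripper's body presses on something with over 40 N, if the wrist force passes 120 N, or if a joint passes its speed limit or range.

## Robot

A 7-joint arm with a two-finger parallel gripper is mounted at the origin on the work surface. World frame = base frame: x ahead of the robot, y to its left, z up, the work surface at z = 0. Lengths are in mm, angles in rad, forces in N, time in s.
With the tool pointing down it reaches from about 400 to 875 mm from the base axis. Payload 4.4 kg.
Tool frame: the origin (TCP) lies between the finger pads; the fingertips stand 11 mm ahead of it and the grasp point (between the pads) lies 8 mm behind it; y points along the fingers, x is the direction in which the jaws open and shut, and the axes are right-handed (so a half turn about y gives the same grasp; the last joint's range is limited). The gripper opens to 85 mm and grips with 20 to 120 N. Pads are 22 mm wide; open, the fingers measure 114 mm over their backs; the gripper's body (76 mm by 85 mm) begins 54 mm behind the grasp point. The pads swing forward as they close: fully open they stand 13 mm farther back than shut.
Start: joints at [1.219, 0.628, 0.038, 1.517, -0.027, 0.996, -0.02], TCP at [183.278, -623.64, 242.313] pointing down, gripper open.
Joint ranges: [-3.06, 3.06], [-0.37, 2.12], [-1.25, 1.32], [0.18, 2.47], [-1.1, 4.24], [0.23, 1.98], [-2.94, 2.94]. Speed limits (rad/s): [2.57, 2.57, 3.14, 3.14, 3.14, 3.14, 3.14].

## Interface

Orientations are given as [roll, pitch, yaw] about the fixed x, y, z axes, in that order (R = Rz(yaw) Ry(pitch) Rx(roll)).
In Python, from cell import * gives the robot as it stands.
- The arm moves only by the shell command python3 -m jog 'ROWS'. ROWS is JSON, a list of rows, each an object of numbers: "x", "y", "z": the shift along the tool's x, y, z in mm; "ax", "ay", "az": the turn, a rotation vector about the tool's x, y, z in rad; "grip": the finger opening in mm, from 0 to 85.4. In form: [{"x": .., "y": .., "z": .., "ax": .., "ay": .., "az": .., "grip": ..}, ...]. A call has 1 to 5 rows; each row is the pose to reach, as a shift and turn from the pose commanded when the call began, along the tool's axes at that moment; what a row does not reach only later rows make up. A row lasts 1/10 s, in which the tool goes at most 50 mm and 8.59 degrees, less where a joint would pass 70% of its speed; a pose out of reach is approached as far as the arm can. A call with a gripper value outside its range is refused whole. The fingers move at their own pace and stop on an object; the grip force is fixed at half the most. Time passes only in rows, so rows that repeat a pose let the fingers close. It gives the time, the measured TCP pose, the force and the opening at its end, in the units of the state.
- read_state(): the state, without advancing time (a new reading comes with each control period).
- get_image(name): name is "side" or "top" or "wrist"; returns a dict with "color" (420x560x3 uint8, red, green, blue), "vfov" (degrees; the focal length in pixels is half the picture's height over the tangent of half this angle, whatever the lens; pixels are square), "cx", "cy" (the principal point, pixels), "camera_from_world" (4x4, takes a point from world to camera coordinates). Camera axes: x right, y down, z forward; pixel columns grow to the right and rows downward; lengths in mm; the calibration is good to about 2 mm. A picture is of the moment at which its call begins. There is no depth.
- finish_job(): hands the job in, once; it reports no verdict.
The state is a dict: "clock": time; "qpos": joint angles; "qd": joint speeds; "tau": joint torques, N m; "eef_pos": TCP position; "tool_rot": TCP orientation; "force": force on the tool from outside, world axes, zero at the start; "torque": the same for the moment, N m; "width": finger opening in mm.
Only numpy, scipy, OpenCV 4.12 (cv2) and the standard library are available. Lean on these libraries where they do the work, as an engineer would, in place of code of your own. Each camera call takes 0.05 s, during which the arm holds its last target.

## Working session

There is one attempt and no reset: what is moved stays moved. The work goes in short steps, Python scripts to look and compute and a shell command to move; the robot and the scene stay as the last step left them, time stands still between calls to the robot, and variables do not carry over. Pictures are saved under pics/ and viewed, and the job is handed in when it is done.

```bash
ls; mkdir -p pics
cat > h.py <<'E'
from cell import *
import numpy as np, cv2
def snap(name,fn,crop=None,scale=1):
    im=get_image(name); c=im["color"][:,:,::-1].copy()
    np.save('pics/'+fn+'.npy',c)
    import pickle; pickle.dump({k:v for k,v in im.items() if k!='color'},open('pics/'+fn+'.pkl','wb'))
    if crop: c=c[crop[1]:crop[3],crop[0]:crop[2]]
    if scale!=1: c=cv2.resize(c,None,fx=scale,fy=scale,interpolation=cv2.INTER_CUBIC)
    cv2.imwrite('pics/'+fn+'.png',c); return im
def load(fn):
    import pickle; im=pickle.load(open('pics/'+fn+'.pkl','rb')); im['color']=np.load('pics/'+fn+'.npy'); return im
def K(im):
    h=420; f=h/2/np.tan(np.radians(im['vfov'])/2); return f
def proj(im,p):
    T=np.array(im['camera_from_world']); q=T[:3,:3]@np.array(p,float)+T[:3,3]; f=K(im)
    return np.array([im['cx']+f*q[0]/q[2], im['cy']+f*q[1]/q[2]])
def ray(im,u,v):
    T=np.array(im['camera_from_world']); f=K(im); d=T[:3,:3].T@np.array([(u-im['cx'])/f,(v-im['cy'])/f,1]); o=-T[:3,:3].T@T[:3,3]
    return o,d/np.linalg.norm(d)
def onz(im,u,v,z):
    o,d=ray(im,u,v); return o+d*(z-o[2])/d[2]
def tri(*obs):
    A=np.zeros((3,3));b=np.zeros(3)
    for im,u,v in obs:
        o,d=ray(im,u,v);P=np.eye(3)-np.outer(d,d);A+=P;b+=P@o
    x=np.linalg.solve(A,b); return x
E
python3 - <<'E'
from h import *
for n in ['side','top','wrist']:
    im=snap(n,n+'0'); print(n,im['vfov'],im['cx'],im['cy'],np.round(im['camera_from_world'],3).tolist(),{k:v for k,v in im.items() if k not in('color','vfov','cx','cy','camera_from_world')})
print(read_state())
E
```

```text
pics
side 42.642820288925975 279.30409344668664 206.39280443794468 [[0.97, -0.242, -0.021, -527.875], [-0.16, -0.573, -0.804, 235.31], [0.183, 0.783, -0.594, 1257.38], [0.0, 0.0, 0.0, 1.0]] {}
top 56.81302909041373 281.3870979362258 203.9136388057157 [[0.021, -1.0, 0.013, 65.172], [-0.991, -0.023, -0.131, 581.989], [0.132, -0.01, -0.991, 996.142], [0.0, 0.0, 0.0, 1.0]] {}
wrist 64.83472783137518 281.6961719840233 208.84802527915863 [[0.282, -0.96, -0.002, -649.228], [-0.907, -0.267, 0.325, -42.857], [-0.312, -0.09, -0.946, 381.512], [0.0, 0.0, 0.0, 1.0]] {}
{'clock': 0.15, 'qpos': array([ 1.21920524,  0.62914272,  0.03844275,  1.51810901, -0.02697155,
        0.9963091 , -0.02000628]), 'qd': array([ 0.00033432, -0.0011907 ,  0.00024814, -0.00449111, -0.00179972,
       -0.00078109,  0.00123213]), 'tau': array([ 2.41975526e-03, -5.63800335e+01,  1.22770976e+00, -1.93650699e+01,
        1.11396663e-02,  7.37139664e-03,  2.79635276e-05]), 'eef_pos': array([ 183.14714307, -623.19820061,  241.60373475]), 'tool_rot': array([-1.57082367e+00,  1.45016024e-03, -1.28499084e+00]), 'force': array([ 0.00922029, -0.21769655,  0.7548707 ]), 'torque': array([-0.06701139,  0.01387642,  0.05231701]), 'width': 85.51272089812258}
```

View images.

View pics/side0.png

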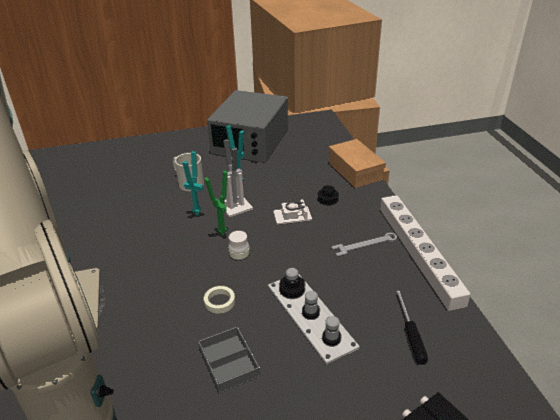

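View pics/top0.png

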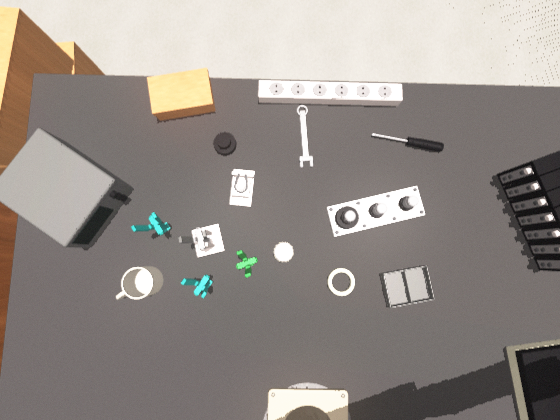

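View pics/wrist0.png

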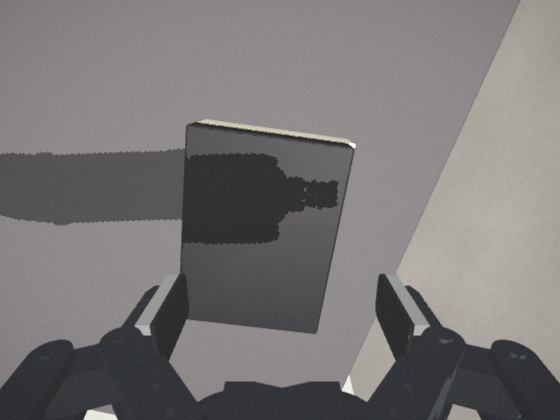

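Run:
```python
from h import *
s=load('side0');t=load('top0')
c=np.hstack([cv2.resize(s['color'][110:260,160:320],None,fx=4,fy=4,interpolation=cv2.INTER_CUBIC)])
cv2.imwrite('pics/a1.png',c)
cv2.imwrite('pics/a2.png',cv2.resize(t['color'][160:310,120:300],None,fx=4,fy=4,interpolation=cv2.INTER_CUBIC))
cv2.imwrite('pics/a3.png',cv2.resize(t['color'][175:245,320:432],None,fx=7,fy=7,interpolation=cv2.INTER_CUBIC))
for u,v,z in [(242,187,34),(207,240,10),(347,216,10),(380,210,70),(408,201,70),(224,143,10),(283,252,60),(246,263,100),(202,286,100),(152,225,150),(128,285,60)]:
    print(u,v,np.round(onz(t,u,v,z)))
```

```text
242 187 [624. 185.  34.]
207 240 [481. 276.  10.]
347 216 [ 555. -102.   10.]
380 210 [ 566. -177.   70.]
408 201 [ 591. -250.   70.]
224 143 [752. 241.  10.]
283 252 [453.  72.  60.]
246 263 [424. 162. 100.]
202 286 [367. 267. 100.]
152 225 [509. 382. 150.]
128 285 [362. 461.  60.]
```

View pics/a1.png

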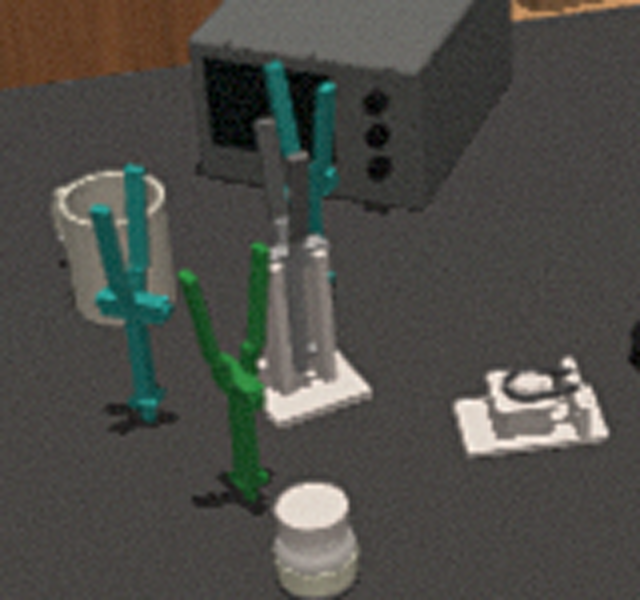

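View pics/a2.png

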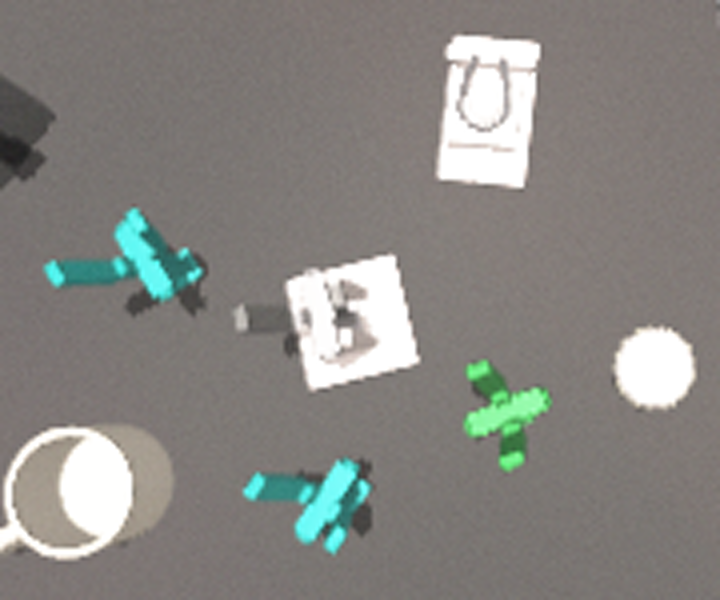

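View pics/a3.png

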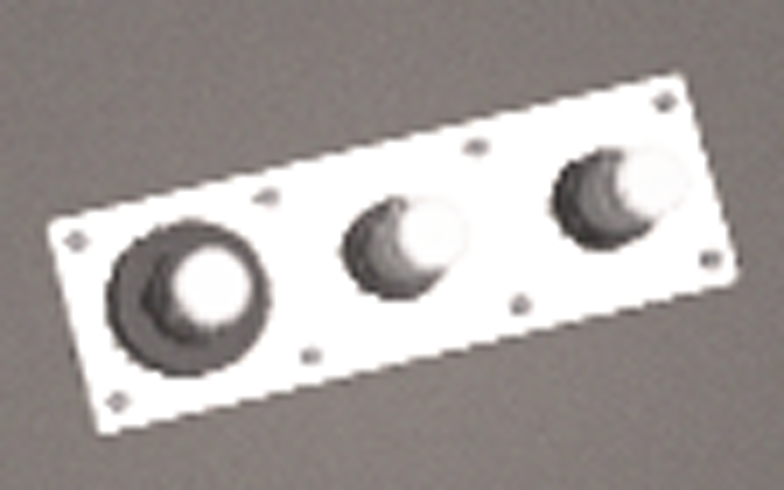

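```bash
cat > fit.py <<'E'
from h import *
from scipy.optimize import least_squares
def fitpose(obs,z0=0,x0=(0,0,0)):
    # obs: list of (im,u,v,local xyz)
    def r(p):
        c,s=np.cos(p[2]),np.sin(p[2])
        return np.concatenate([proj(im,[p[0]+c*l[0]-s*l[1],p[1]+s*l[0]+c*l[1],l[2]+z0])-[u,v] for im,u,v,l in obs])
    o=least_squares(r,x0,x_scale=[100,100,1],loss='soft_l1'); return o.x,np.round(o.fun,2)
E
python3 - <<'E'
from fit import *
t=load('top0')
P=lambda cs,s,ox,oy:[(a/s+ox,b/s+oy) for a,b in cs]
# plate: +y=image left (world +y). corners TL(x+,y+),TR(x+,y-),BR(x-,y-),BL(x-,y+)
cs=P([(50,222),(685,75),(738,283),(98,435)],7,320,175)
L=[(42,130,10),(42,-130,10),(-42,-130,10),(-42,130,10)]
print('plate',fitpose([(t,u,v,l) for (u,v),l in zip(cs,L)],0,(560,-180,0)))
cs=P([(287,283),(393,255),(420,360),(310,388)],4,120,160); q=37.5
L=[(q,q,10),(q,-q,10),(-q,-q,10),(-q,q,10)]
print('rack',fitpose([(t,u,v,l) for (u,v),l in zip(cs,L)],0,(480,270,0)))
cs=P([(485,95)],4,120,160)
print('ring',onz(t,*cs[0],38))
cs=P([(450,37),(540,41),(525,187),(437,181)],4,120,160)
for c in cs: print(np.round(onz(t,*c,5)))
E
```

```text
plate (array([ 5.70216528e+02, -1.82561375e+02,  2.49722168e-01]), array([-0.51,  0.16, -0.14,  0.19,  0.58, -0.07,  0.1 , -0.3 ]))
rack (array([4.80615640e+02, 2.73110310e+02, 2.78046646e-01]), array([-0.36, -0.38,  0.19, -0.39, -0.04,  0.3 ,  0.2 ,  0.46]))
ring [632.36385424 186.70300442  38.        ]
[679. 216.   5.]
[677. 153.   5.]
[575. 160.   5.]
[578. 221.   5.]
```

```bash
cat >> h.py <<'E'
from scipy.spatial.transform import Rotation as Rn
def Rt(s=None):
    s=s or read_state(); return Rn.from_euler('xyz',s['tool_rot']).as_matrix()
def toTool(target,rpy=None,s=None):
    s=s or read_state(); R=Rt(s)
    d=R.T@(np.array(target,float)-s['eef_pos']); out=[d]
    if rpy is not None:
        out.append((R.T@Rn.from_euler('xyz',rpy).as_matrix()))
        out[1]=Rn.from_matrix(out[1]).as_rotvec()
    return np.round(d,1),np.round(out[1],4) if rpy is not None else None
E
python3 - <<'E'
from h import *
w=load('wrist0'); T=np.array(w['camera_from_world']); o=-T[:3,:3].T@T[:3,3]; s=read_state()
R=Rt(s); print('cam in tool',R.T@(o-s['eef_pos'])); print('axes in tool\n',(T[:3,:3]@R).round(3)); print(R.round(3))
# want camera such that target roughly at px (280,160)
for nm,tg,yaw in [('roller',[549,-100,60],-1.285),('ring',[632,187,38],-1.63),('pliers',[481,273,190],-1.293)]:
    # ray at px (280,200)
    print(nm, np.linalg.norm(tg[:2]))
    Rw=Rn.from_euler('xyz',[-np.pi/2,0,yaw]).as_matrix()
    f=K(w); d=(T[:3,:3]@R).T@np.array([0,-40/f,1]); dw=Rw@d; off=Rw@(R.T@(o-s['eef_pos']))
    for h in (330,370,420):
        k=(h+off[2]-tg[2])/-dw[2]; p=np.array(tg)-dw*k-off; print(h,p.round(),toTool(p,[-np.pi/2,0,yaw],s))
E
```

```text
cam in tool [   0.15957976 -132.01982986   83.15413681]
axes in tool
 [[ 1.     0.    -0.   ]
 [-0.    -0.325 -0.946]
 [-0.     0.946 -0.325]]
[[ 0.282 -0.     0.959]
 [-0.959  0.001  0.282]
 [-0.001 -1.    -0.   ]]
roller 558.0331531369799
330 [552. -99. 330.] (array([-399. ,  -87.8,  501.2]), array([ 0.    ,  0.    , -0.0015]))
370 [560. -97. 370.] (array([-399. , -127.8,  509.7]), array([ 0.    ,  0.    , -0.0015]))
420 [570. -94. 420.] (array([-399.1, -177.8,  520.4]), array([ 0.    ,  0.    , -0.0015]))
ring 659.0849717600911
330 [639. 187. 330.] (array([-648.4,  -87.5,  666. ]), array([ 3.00e-04,  3.45e-01, -1.40e-03]))
370 [648. 186. 370.] (array([-645.6, -127.5,  674. ]), array([ 3.00e-04,  3.45e-01, -1.40e-03]))
420 [659. 185. 420.] (array([-642. , -177.5,  684.1]), array([ 3.00e-04,  3.45e-01, -1.40e-03]))
pliers 553.0732320407488
330 [457. 266. 330.] (array([-776.3,  -87.3,  513.3]), array([ 0.    ,  0.008 , -0.0015]))
370 [465. 269. 370.] (array([-776.2, -127.3,  521.9]), array([ 0.    ,  0.008 , -0.0015]))
420 [475. 271. 420.] (array([-776.2, -177.3,  532.6]), array([ 0.    ,  0.008 , -0.0015]))
```

```bash
python3 -m jog '[{"x":-160,"z":195},{"x":-160,"z":195},{"x":-160,"z":195},{"x":-160,"z":195},{"x":-160,"z":195}]'; python3 -m jog '[{"x":-160,"z":195},{"x":-160,"z":195},{"x":-160,"z":195},{"x":-160,"z":195},{"x":-160,"z":195}]'
```

```text
$[0]: bad value
$[0]: bad value
```

```bash
python3 -m jog '[{"x":-160,"y":0,"z":195,"ax":0,"ay":0,"az":0,"grip":85},{"x":-160,"y":0,"z":195,"ax":0,"ay":0,"az":0,"grip":85},{"x":-160,"y":0,"z":195,"ax":0,"ay":0,"az":0,"grip":85},{"x":-160,"y":0,"z":195,"ax":0,"ay":0,"az":0,"grip":85},{"x":-160,"y":0,"z":195,"ax":0,"ay":0,"az":0,"grip":85}]'
```

```text
clock: 0.65
eef_pos: [324.8, -415.2, 242.2]
tool_rot: [-1.571, 0.0, -1.285]
force: [0.0, 0.4, 1.0]
width: 84.9
```

```bash
python3 -m jog '[{"x":-31,"y":0,"z":38,"ax":0,"ay":0,"az":0,"grip":85},{"x":-62,"y":0,"z":76,"ax":0,"ay":0,"az":0,"grip":85},{"x":-93,"y":0,"z":114,"ax":0,"ay":0,"az":0,"grip":85},{"x":-124,"y":0,"z":152,"ax":0,"ay":0,"az":0,"grip":85},{"x":-155,"y":0,"z":190,"ax":0,"ay":0,"az":0,"grip":85}]'; python3 -m jog '[{"x":-30,"y":0,"z":37,"ax":0,"ay":0,"az":0,"grip":85},{"x":-60,"y":0,"z":74,"ax":0,"ay":0,"az":0,"grip":85},{"x":-86,"y":0,"z":105,"ax":0,"ay":0,"az":0,"grip":85},{"x":-86,"y":0,"z":105,"ax":0,"ay":0,"az":0,"grip":85}]'; python3 -c "
from h import *
snap('wrist','w1'); print(read_state()['eef_pos'],read_state()['clock'])"
```

```text
clock: 1.15
eef_pos: [463.4, -213.0, 242.3]
tool_rot: [-1.571, -0.0, -1.285]
force: [-0.0, 0.2, -1.0]
width: 84.9
clock: 1.55
eef_pos: [542.4, -95.3, 242.1]
tool_rot: [-1.567, 0.003, -1.275]
force: [-0.0, 0.4, 0.3]
width: 85.2
[540.40446471 -98.94436412 241.92091394] 1.6
```

View pics/w1.png

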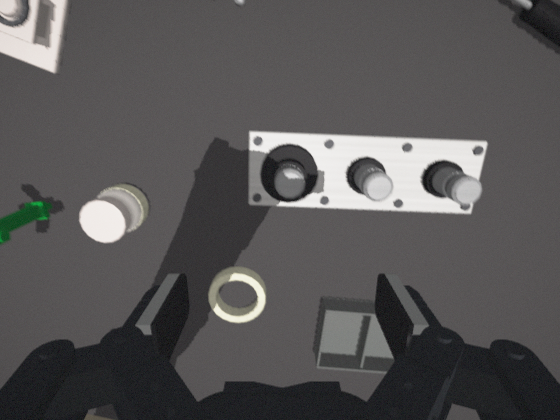

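Run:
```python
from h import *
w=load('w1')
cv2.imwrite('pics/b1.png',cv2.resize(w['color'][120:225,235:500],None,fx=3,fy=3,interpolation=cv2.INTER_CUBIC))
cv2.imwrite('pics/b2.png',cv2.resize(w['color'][130:215,245:335],None,fx=7,fy=7,interpolation=cv2.INTER_CUBIC))
```

```text
(no output)
```

View pics/b1.png

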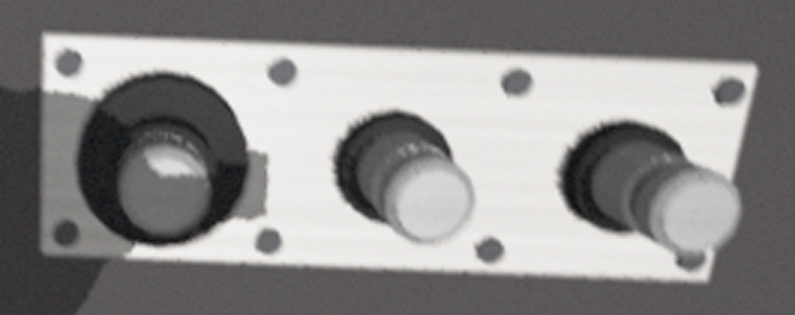

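View pics/b2.png

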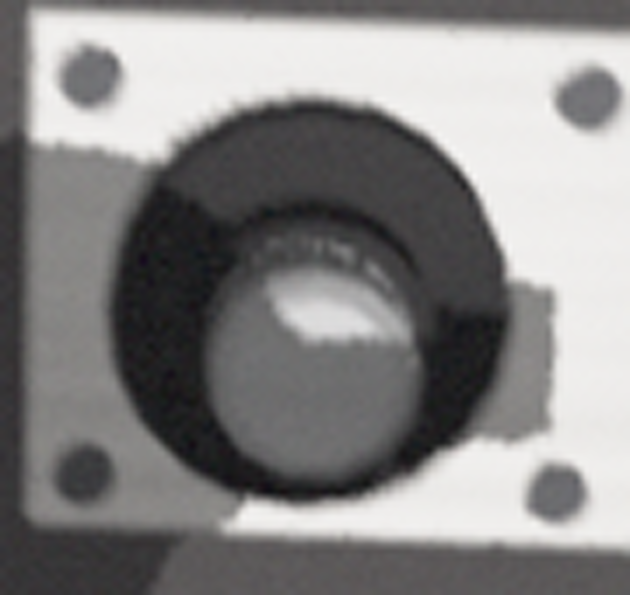

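Run:
```python
from fit import *
w=load('w1');t=load('top0')
P=lambda cs,s,ox,oy:[((a+.5)/s-.5+ox,(b+.5)/s-.5+oy) for a,b in cs]
st=P([(313.5,373)],7,245,130)+P([(428.5,197),(694.5,207.5)],3,235,120)
co=P([(42,33),(757,65),(709,281),(42,252)],3,235,120)
L=[(42,130,10),(42,-130,10),(-42,-130,10),(-42,130,10)]
S=[(0,85,67),(0,0,67),(0,-85,67)]
o1=[(w,u,v,l) for (u,v),l in zip(st,S)]; o2=[(w,u,v,l) for (u,v),l in zip(co,L)]
cs=P([(50,222),(685,75),(738,283),(98,435)],7,320,175)
o3=[(t,u,v,l) for (u,v),l in zip(cs,L)]
for o in (o1,o2,o1+o2,o1+o2+o3):
    x,f=fitpose(o,0,(570,-183,.25)); c,s=np.cos(x[2]),np.sin(x[2]); print(x.round(3),'roller',(x[0]-s*85).round(1),(x[1]+c*85).round(1),f)
print(onz(w,*st[0],67))
```

```text
[ 5.70917e+02 -1.82417e+02  2.62000e-01] roller 548.9 -100.3 [-0.19 -0.16  0.3   0.35 -0.1  -0.17]
[ 5.69938e+02 -1.83009e+02  2.53000e-01] roller 548.6 -100.7 [ 0.06 -0.3   1.18 -0.46 -0.31  0.35 -0.71  0.78]
[ 5.70434e+02 -1.82713e+02  2.55000e-01] roller 549.0 -100.5 [-0.02 -0.19  0.4   0.91 -0.18  0.96 -0.17 -0.59  1.14 -1.23 -0.22 -0.3
 -0.77  0.53]
[ 5.70548e+02 -1.82597e+02  2.55000e-01] roller 549.1 -100.3 [-0.1  -0.38  0.33  0.76 -0.25  0.86 -0.22 -0.8   1.1  -1.29 -0.3  -0.36
 -0.87  0.35 -0.09  0.71  0.16  0.3   1.02 -0.    0.67  0.22]
[ 548.80796711 -100.53794677   67.        ]
```

```bash
python3 -m jog '[{"x":-42,"y":0,"z":26,"ax":0,"ay":0.06,"az":0,"grip":85},{"x":-84,"y":0,"z":52,"ax":0,"ay":0.12,"az":0,"grip":85},{"x":-126,"y":0,"z":78,"ax":0,"ay":0.17,"az":0,"grip":85},{"x":-168,"y":0,"z":104,"ax":0,"ay":0.23,"az":0,"grip":85},{"x":-210,"y":0,"z":130,"ax":0,"ay":0.29,"az":0,"grip":85}]'; python3 -c "
from h import *
print(toTool([620,187,230],[-np.pi/2,0,-1.63]))"
```

```text
clock: 2.1
eef_pos: [604.8, 135.4, 242.3]
tool_rot: [-1.571, -0.001, -1.58]
force: [0.3, -0.5, -0.4]
width: 84.8
(array([-51.8,  12.2,  14.8]), array([0.0003, 0.0502, 0.0012]))
```

```bash
python3 -m jog '[{"x":-42,"y":10,"z":12,"ax":0,"ay":0.05,"az":0,"grip":85},{"x":-52,"y":12,"z":15,"ax":0,"ay":0.05,"az":0,"grip":85},{"x":-52,"y":12,"z":15,"ax":0,"ay":0.05,"az":0,"grip":85}]'; python3 -c "
from h import *
snap('wrist','w2'); print(read_state()['eef_pos'],read_state()['clock'])
w=load('w2');cv2.imwrite('pics/b3.png',cv2.resize(w['color'][80:230,200:360],None,fx=4,fy=4,interpolation=cv2.INTER_CUBIC))"
```

```text
clock: 2.4
eef_pos: [619.2, 188.6, 229.1]
tool_rot: [-1.573, -0.001, -1.622]
force: [0.9, -0.0, -0.6]
width: 84.7
[619.52420678 185.82489985 229.68374033] 2.45
```

View pics/w2.png

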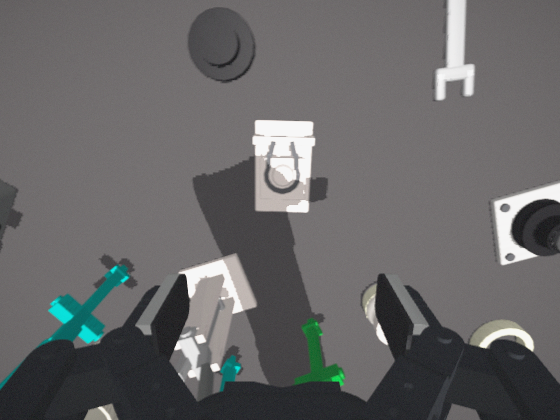

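View pics/b3.png

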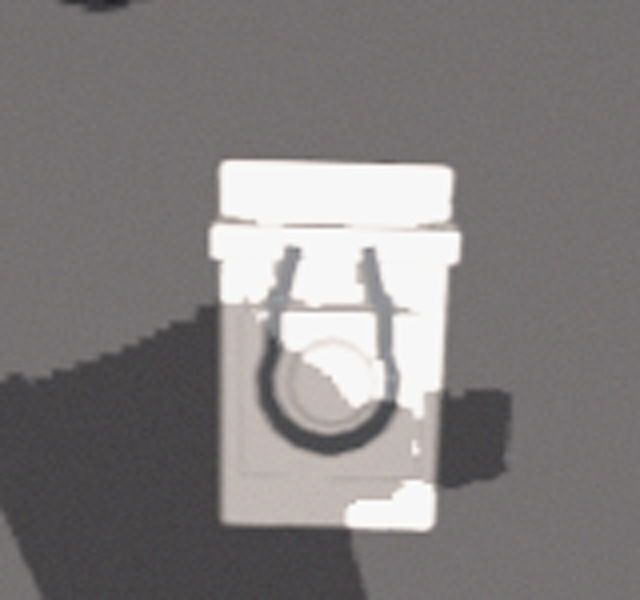

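Run:
```python
from fit import *
w=load('w2')
P=lambda cs,s,ox,oy:[((a+.5)/s-.5+ox,(b+.5)/s-.5+oy) for a,b in cs]
px=P([(292,246),(370,246),(258,383),(400,383),(330,453),(332,383)],4,200,80)
L=[(34,10.5,38),(34,-10.5,38),(0,18.5,37),(0,-18.5,37),(-18.5,0,36),(0,0,40)]
o=[(w,u,v,l) for (u,v),l in zip(px,L)]
x,f=fitpose(o,0,(632,187,0));print(x.round(3),f.reshape(-1,2).tolist())
# bar: front (x=37.5) and rear edges at z=34, ends +-y
px2=P([(213,225),(461,230),(460,264),(211,258)],4,200,80)
for p in px2: print(onz(w,*p,34).round(1))
px3=P([(221,524),(433,529)],4,200,80)
for p in px3: print(onz(w,*p,10).round(1),onz(w,*p,5).round(1))
c,s=np.cos(x[2]),np.sin(x[2]);print('gap',x[0]+24.5*c,x[1]+24.5*s)
cv2.imwrite('pics/b4.png',cv2.resize(w['color'][245:400,130:290],None,fx=4,fy=4,interpolation=cv2.INTER_CUBIC))
```

```text
[ 6.26327e+02  1.87192e+02 -5.40000e-02] [[-1.18, -0.1], [1.07, -0.04], [-0.38, -0.14], [1.06, -0.06], [0.04, -0.13], [-0.4, 0.59]]
[666.2 213.7  34. ]
[661.9 153.5  34. ]
[653.7 153.9  34. ]
[658.3 214.8  34. ]
[581.  220.2  10. ] [579.2 220.8   5. ]
[576.4 160.7  10. ] [574.6 160.4   5. ]
gap 650.7910019008759 185.86979579381403
```

View pics/b4.png

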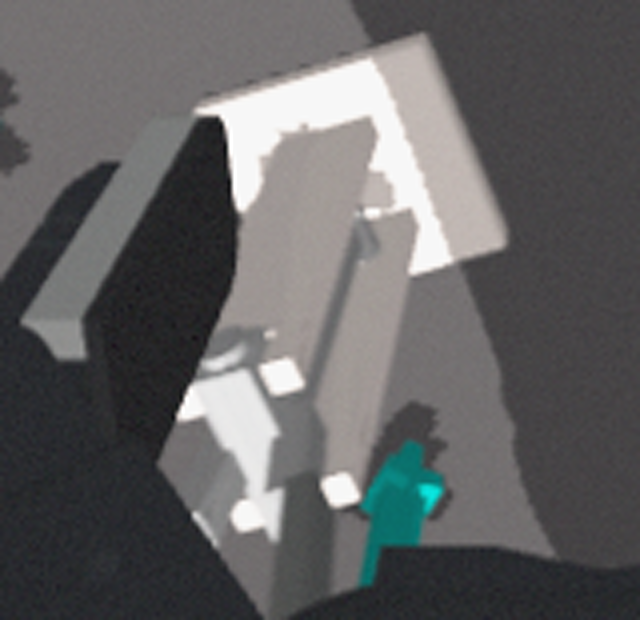

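```bash
python3 -c "
from h import *
print(toTool([460,268,350],[-np.pi/2,0,-1.293]))"
python3 -m jog '[{"x":0,"y":-48,"z":0,"ax":0,"ay":-0.04,"az":0,"grip":85},{"x":0,"y":-96,"z":-10,"ax":0,"ay":-0.1,"az":0,"grip":85},{"x":-20,"y":-120,"z":-50,"ax":0,"ay":-0.18,"az":0,"grip":85},{"x":-45,"y":-120,"z":-90,"ax":0,"ay":-0.26,"az":0,"grip":85},{"x":-70,"y":-120,"z":-130,"ax":0,"ay":-0.33,"az":0,"grip":85}]'
python3 -c "
from h import *
print(toTool([460,268,350],[-np.pi/2,0,-1.293]))"
```

```text
(array([ -73.1, -120.3, -163.9]), array([ 0.0015, -0.3322,  0.0018]))
clock: 2.95
eef_pos: [493.7, 261.3, 351.9]
tool_rot: [-1.568, -0.001, -1.298]
force: [-0.2, 0.5, 0.4]
width: 85.2
(array([-15.6,   1.8, -30.6]), array([-0.0027, -0.005 ,  0.0009]))
```

```bash
python3 -m jog '[{"x":-16,"y":2,"z":-30,"ax":0,"ay":0,"az":0,"grip":85},{"x":-16,"y":2,"z":-30,"ax":0,"ay":0,"az":0,"grip":85},{"x":-16,"y":2,"z":-30,"ax":0,"ay":0,"az":0,"grip":85}]'; python3 -c "
from h import *
snap('wrist','w3'); print(read_state()['eef_pos'],read_state()['tool_rot'],read_state()['clock'])
w=load('w3');cv2.imwrite('pics/b5.png',cv2.resize(w['color'][100:280,190:390],None,fx=4,fy=3.3333,interpolation=cv2.INTER_CUBIC)); cv2.imwrite('pics/b5.png',cv2.resize(w['color'][100:270,190:390],None,fx=3.5,fy=3.5,interpolation=cv2.INTER_CUBIC))"
```

```text
clock: 3.25
eef_pos: [461.2, 268.8, 349.1]
tool_rot: [-1.57, -0.001, -1.298]
force: [1.2, -0.1, -0.1]
width: 84.6
[462.06544883 268.79656864 348.93111805] [-1.56925771e+00 -1.38858414e-03 -1.29916880e+00] 3.3
```

View pics/w3.png

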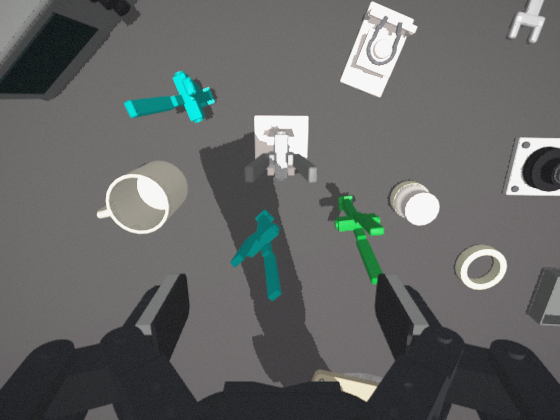

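View pics/b5.png

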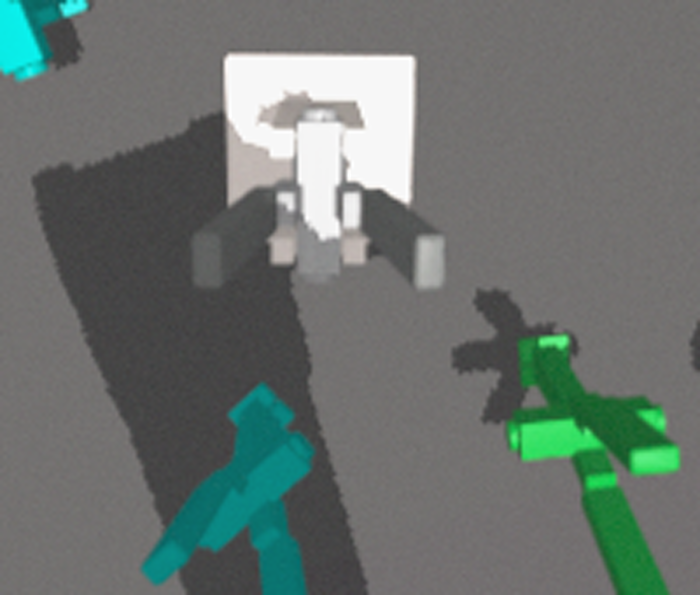

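Run:
```python
from fit import *
w=load('w3')
P=lambda cs,s,ox,oy:[((a+.5)/s-.5+ox,(b+.5)/s-.5+oy) for a,b in cs]
q=P([(208,261),(430,261)],3.5,190,100)
a,b=[onz(w,*p,212) for p in q]; print(a,b,(a+b)/2,np.linalg.norm(a-b), np.arctan2(*(a-b)[[1,0]])-np.pi/2)
co=P([(225,56),(415,56),(411,205)],3.5,190,100)
for c in co[:2]: print(onz(w,*c,10))
# pivot block top z=122: corners x 297-342; y 123..270
for p in P([(297,122),(342,122),(299,275),(339,275)],3.5,190,100): print(onz(w,*p,122))
```

```text
[474.58678587 300.28510219 212.        ] [488.757709   249.52059234 212.        ] [481.67224743 274.90284726 212.        ] 52.70531777593137 0.2722205110190785
[506.22118928 320.29649824  10.        ]
[526.29149379 248.46607891  10.        ]
[501.61522126 287.53214977 122.        ]
[505.30373682 274.32733681 122.        ]
[455.70805398 274.38996258 122.        ]
[459.12807581 262.13758057 122.        ]
```

```bash
python3 -c "
from h import *
print(toTool([481,274.6,178],[-np.pi/2,0,-1.299]))"
```

```text
(array([ -0.7, 171. ,  19.5]), array([-0.0015, -0.0002,  0.0014]))
```

```bash
python3 -m jog '[{"x":-0.7,"y":45,"z":19.5,"ax":0,"ay":0,"az":0,"grip":85},{"x":-0.7,"y":85,"z":19.5,"ax":0,"ay":0,"az":0,"grip":85},{"x":-0.7,"y":125,"z":19.5,"ax":0,"ay":0,"az":0,"grip":85},{"x":-0.7,"y":155,"z":19.5,"ax":0,"ay":0,"az":0,"grip":85},{"x":-0.7,"y":171,"z":19.5,"ax":0,"ay":0,"az":0,"grip":85}]'
python3 -m jog '[{"x":0,"y":0,"z":0,"ax":0,"ay":0,"az":0,"grip":70},{"x":0,"y":0,"z":0,"ax":0,"ay":0,"az":0,"grip":62}]'; python3 -c "
from h import *
snap('wrist','w4');snap('side','s4',(170,90,310,230),4)
s=read_state();print(s['eef_pos'],s['tool_rot'],s['force'],s['width'],s['clock'])"
```

```text
clock: 3.8
eef_pos: [479.9, 274.2, 174.3]
tool_rot: [-1.574, -0.003, -1.299]
force: [-0.6, -0.5, -0.5]
width: 84.8
clock: 4.0
eef_pos: [480.7, 276.2, 177.5]
tool_rot: [-1.57, -0.001, -1.298]
force: [0.3, 0.7, -0.0]
width: 62.0
[480.7649481  277.22595382 178.52130758] [-1.56821713e+00  2.22200752e-04 -1.29667024e+00] [-0.52471265 -0.30102622  1.07782409] 62.15262804303598 4.1
```

View pics/w4.png

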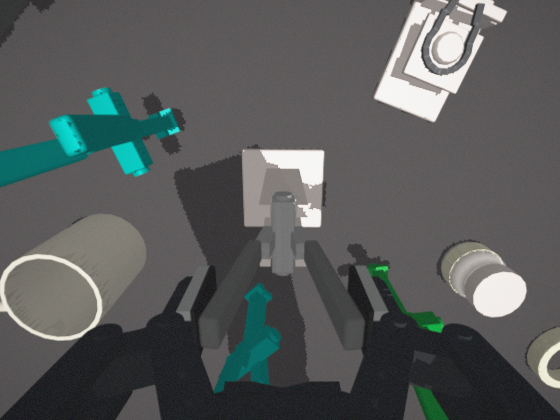

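View pics/s4.png

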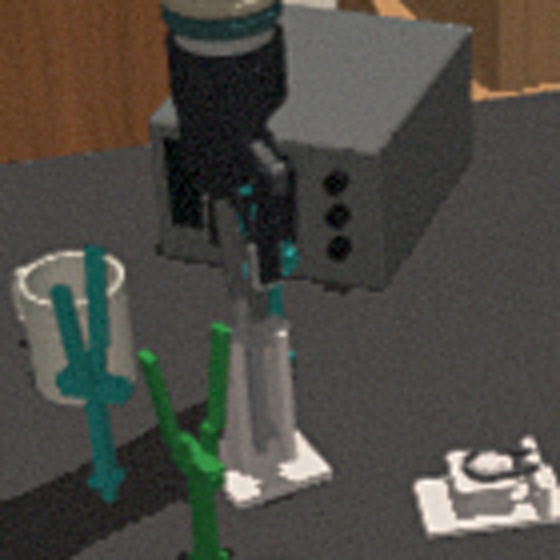

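```bash
python3 -m jog '[{"x":0,"y":0,"z":0,"ax":0,"ay":0,"az":0,"grip":58},{"x":0,"y":0,"z":0,"ax":0,"ay":0,"az":0,"grip":55},{"x":0,"y":0,"z":0,"ax":0,"ay":0,"az":0,"grip":55},{"x":0,"y":0,"z":0,"ax":0,"ay":0,"az":0,"grip":55}]'; python3 -c "
from h import *
snap('wrist','w5')
w=load('w5');cv2.imwrite('pics/b6.png',cv2.resize(w['color'][170:380,170:400],None,fx=2.8,fy=2.8,interpolation=cv2.INTER_CUBIC))
s=read_state();print(s['eef_pos'],s['tool_rot'],s['force'],s['width'],s['clock'])"
```

```text
clock: 4.5
eef_pos: [480.7, 278.2, 179.5]
tool_rot: [-1.566, 0.001, -1.295]
force: [0.7, -1.4, 5.2]
width: 55.1
[480.73948236 278.17949669 179.54726421] [-1.56631433e+00  9.55813667e-04 -1.29525736e+00] [-0.68495479 -0.79940988  6.02490325] 55.47096614260195 4.55
```

View pics/b6.png

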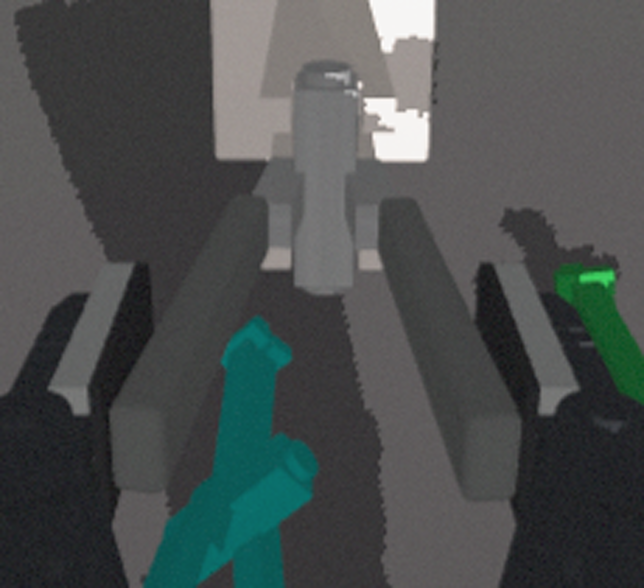

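```bash
python3 -m jog '[{"x":0,"y":0,"z":0,"ax":0,"ay":0,"az":0,"grip":64},{"x":3,"y":2,"z":1,"ax":0,"ay":0,"az":0,"grip":64},{"x":3,"y":2,"z":1,"ax":0,"ay":0,"az":0,"grip":64},{"x":3,"y":2,"z":1,"ax":0,"ay":0,"az":0,"grip":64}]'; python3 -c "
from h import *
snap('wrist','w6')
w=load('w6');cv2.imwrite('pics/b7.png',cv2.resize(w['color'][170:380,170:400],None,fx=2.8,fy=2.8,interpolation=cv2.INTER_CUBIC))
s=read_state();print(s['eef_pos'],s['tool_rot'],s['force'],s['width'],s['clock'])"
```

```text
clock: 4.95
eef_pos: [481.0, 274.8, 175.2]
tool_rot: [-1.571, -0.0, -1.295]
force: [0.0, -0.4, 0.4]
width: 63.9
[480.93108731 274.87791041 175.1993971 ] [-1.57106072e+00 -6.55530117e-05 -1.29518357e+00] [-0.63845162  0.32958646  0.55234834] 64.02794167241372 5.0
```

View pics/b7.png

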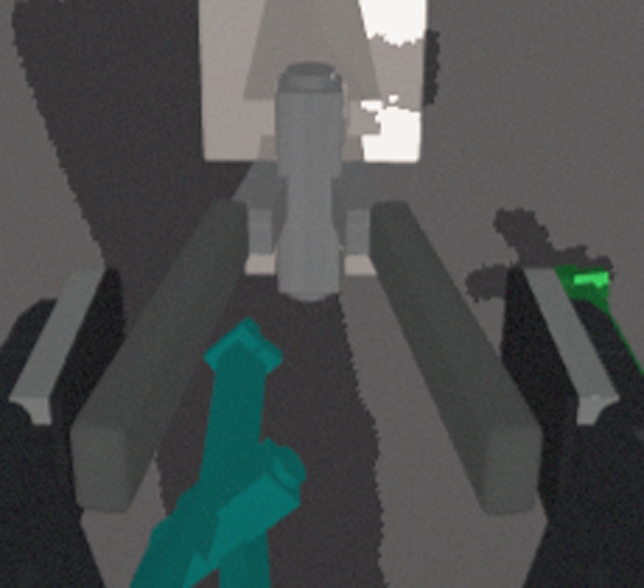

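```bash
python3 -m jog '[{"x":0,"y":0,"z":0,"ax":0,"ay":0,"az":0,"grip":57},{"x":0,"y":0,"z":0,"ax":0,"ay":0,"az":0,"grip":54},{"x":0,"y":0,"z":0,"ax":0,"ay":0,"az":0,"grip":54},{"x":0,"y":0,"z":0,"ax":0,"ay":0,"az":0,"grip":54}]'; python3 -c "
from h import *
snap('wrist','w7')
w=load('w7');cv2.imwrite('pics/b8.png',cv2.resize(w['color'][170:380,170:400],None,fx=2.8,fy=2.8,interpolation=cv2.INTER_CUBIC))
s=read_state();print(s['eef_pos'],s['tool_rot'],s['force'],s['width'],s['clock'])"
```

```text
clock: 5.4
eef_pos: [481.2, 275.4, 175.9]
tool_rot: [-1.57, 0.001, -1.295]
force: [-0.7, -0.1, 6.3]
width: 53.9
[481.27017516 275.37575912 175.93570608] [-1.56969439e+00  4.84400082e-04 -1.29488665e+00] [-9.22772331e-01 -1.20251389e-03  5.73581072e+00] 53.93043592304075 5.45
```

View pics/b8.png

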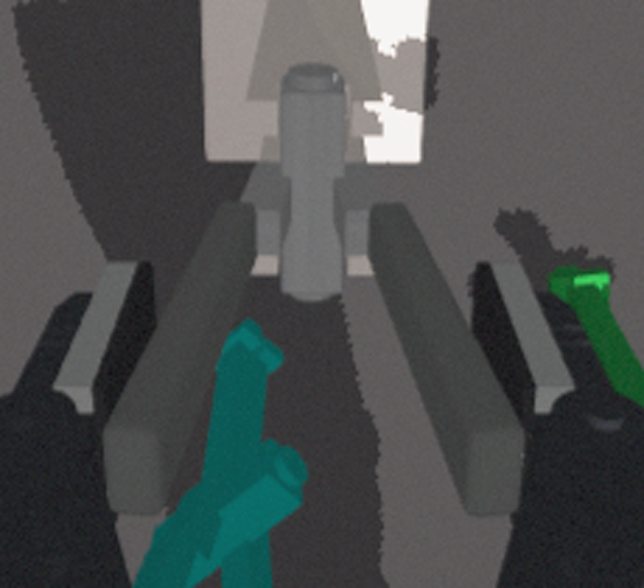

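```bash
python3 -m jog '[{"x":0,"y":-6,"z":0,"ax":0,"ay":0,"az":0,"grip":54.2},{"x":0,"y":-20,"z":0,"ax":0,"ay":0,"az":0,"grip":54.2},{"x":0,"y":-40,"z":0,"ax":0,"ay":0,"az":0,"grip":54.2},{"x":0,"y":-62,"z":0,"ax":0,"ay":0,"az":0,"grip":54.2},{"x":0,"y":-85,"z":0,"ax":0,"ay":0,"az":0,"grip":54.2}]';python3 -m jog '[{"x":0,"y":-22,"z":0,"ax":0,"ay":0,"az":0,"grip":54.2},{"x":0,"y":-40,"z":0,"ax":0,"ay":0,"az":0,"grip":54.2},{"x":0,"y":-45,"z":0,"ax":0,"ay":0,"az":0,"grip":54.2},{"x":0,"y":-45,"z":0,"ax":0,"ay":0,"az":0,"grip":54.2}]'; python3 -c "
from h import *
snap('wrist','w8');snap('side','s8',(170,50,310,230),3.3)
s=read_state();print(s['eef_pos'],s['tool_rot'],s['force'],s['width'],s['clock'])"
```

```text
clock: 5.95
eef_pos: [480.4, 274.6, 260.7]
tool_rot: [-1.572, -0.001, -1.295]
force: [-0.4, -0.3, -1.0]
width: 54.0
clock: 6.35
eef_pos: [481.0, 275.0, 305.6]
tool_rot: [-1.57, 0.0, -1.295]
force: [-0.4, -0.3, -1.4]
width: 54.5
[480.33234251 274.55286546 304.24900791] [-1.57279656e+00 -6.48069140e-04 -1.29502197e+00] [-0.13353159 -0.35801061 -1.58505221] 54.475928578886325 6.45
```

View pics/w8.png

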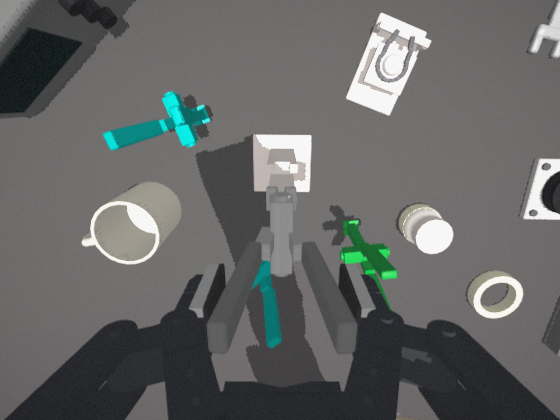

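View pics/s8.png

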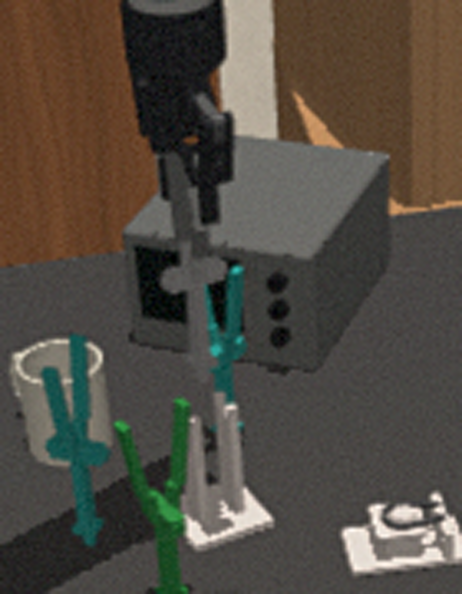

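```bash
python3 -c "
from h import *
s=read_state(); s['eef_pos']=np.array([480.8,274.9,305.2]);s['tool_rot']=np.array([-1.571,0,-1.295])
print(toTool([650.5,185.9,235],[-np.pi/2,0,-1.631],s))"
```

```text
(array([131.8,  70.2, 139.1]), array([2.00e-04, 3.36e-01, 0.00e+00]))
```

```bash
python3 -m jog '[{"x":15,"y":0,"z":15,"ax":0,"ay":0.03,"az":0,"grip":54.2},{"x":40,"y":0,"z":42,"ax":0,"ay":0.1,"az":0,"grip":54.2},{"x":70,"y":0,"z":74,"ax":0,"ay":0.18,"az":0,"grip":54.2},{"x":100,"y":0,"z":106,"ax":0,"ay":0.26,"az":0,"grip":54.2},{"x":123,"y":0,"z":130,"ax":0,"ay":0.31,"az":0,"grip":54.2}]';python3 -c "
from h import *
print(toTool([650.5,185.9,235],[-np.pi/2,0,-1.631]))"
```

```text
clock: 6.95
eef_pos: [642.1, 188.7, 303.7]
tool_rot: [-1.571, -0.003, -1.611]
force: [0.2, 0.2, -0.2]
width: 54.2
(array([ 2.3, 68.7,  8.5]), array([0.0003, 0.0203, 0.0026]))
```

```bash
python3 -m jog '[{"x":4,"y":10,"z":10,"ax":0,"ay":0.024,"az":0,"grip":54.2},{"x":4,"y":35,"z":10,"ax":0,"ay":0.024,"az":0,"grip":54.2},{"x":4,"y":57,"z":10,"ax":0,"ay":0.024,"az":0,"grip":54.2},{"x":4,"y":68,"z":10,"ax":0,"ay":0.024,"az":0,"grip":54.2},{"x":4,"y":68,"z":10,"ax":0,"ay":0.024,"az":0,"grip":54.2}]';python3 -c "
from h import *
snap('wrist','w9');snap('side','s9',(230,110,350,240),4.5)
w=load('w9');cv2.imwrite('pics/b9.png',cv2.resize(w['color'][100:330,170:400],None,fx=2.6,fy=2.6,interpolation=cv2.INTER_CUBIC))
s=read_state();print(s['eef_pos'],s['tool_rot'],s['force'],s['width'],s['clock'])
print(toTool([650.5,185.9,235],[-np.pi/2,0,-1.631]))"
```

```text
clock: 7.45
eef_pos: [647.8, 187.4, 234.5]
tool_rot: [-1.576, -0.002, -1.629]
force: [-1.0, 0.1, -1.3]
width: 54.1
[649.58988036 187.88178796 237.57663012] [-1.57051162e+00  8.31258206e-05 -1.62880487e+00] [ 0.28100742  0.02571858 -1.11681897] 53.953791884968716 7.55
(array([1.9, 2.6, 1. ]), array([-0.0003,  0.0022, -0.0001]))
```

View pics/b9.png

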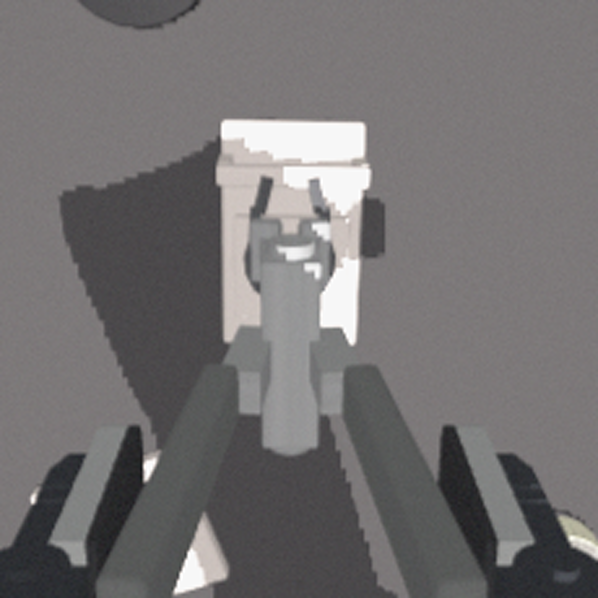

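View pics/s9.png

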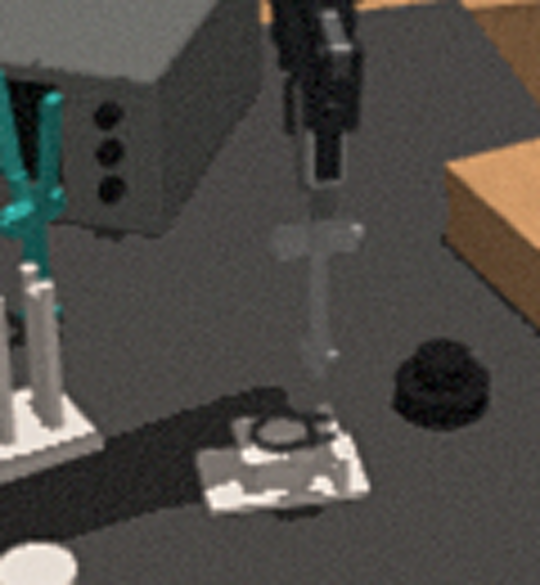

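```bash
cat >> h.py <<'E'
Cc=np.array([.16,-132.02,83.15]); Ax=np.array([[1,0,0],[0,-.325,-.946],[0,.946,-.325]])
def ptool(p):
    q=Ax@(np.array(p,float)-Cc); f=210/np.tan(np.radians(64.83472783)/2); return np.array([281.7+f*q[0]/q[2],208.85+f*q[1]/q[2]])
E
python3 - <<'E'
from h import *
w=load('w9')
cv2.imwrite('pics/b10.png',cv2.resize(w['color'][150:215,250:320],None,fx=9,fy=9,interpolation=cv2.INTER_CUBIC))
for n,p in dict(shF_bot=(0,144,10),shF_top=(0,136,10),shB=(0,136,-10),blk_f=(0,54,24),blk_b=(0,54,-24),blk_fbot=(0,70,24)).items(): print(n,ptool(p).round(1), ((ptool(p)-[250,150])*9).round(), ((ptool(p)-[170,100])*2.6).round())
for n,l in dict(gap=(24.5,0,36),ea=(34,10.5,38),eb=(34,-10.5,38),a20=(20,8,38),b20=(20,-8,38),o=(0,0,36)).items():
    c,s=np.cos(-.06),np.sin(-.06); p=proj(w,[626.3+c*l[0]-s*l[1],187.2+s*l[0]+c*l[1],l[2]]); print(n,p.round(1),((p-[250,150])*9).round())
E
```

```text
shF_bot [281.5 185. ] [284. 315.] [290. 221.]
shF_top [281.5 187.5] [284. 337.] [290. 227.]
shB [281.5 210. ] [284. 540.] [290. 286.]
blk_f [281.4 201.2] [283. 461.] [290. 263.]
blk_b [281.4 273. ] [ 283. 1107.] [290. 450.]
blk_fbot [281.4 193.6] [283. 392.] [290. 243.]
gap [282.4 177.1] [292. 244.]
ea [272.1 168.4] [199. 166.]
eb [292.9 168.4] [386. 166.]
a20 [274.6 181.9] [222. 287.]
b20 [290.3 181.9] [362. 287.]
o [282.4 199.9] [291. 449.]
```

View pics/b10.png

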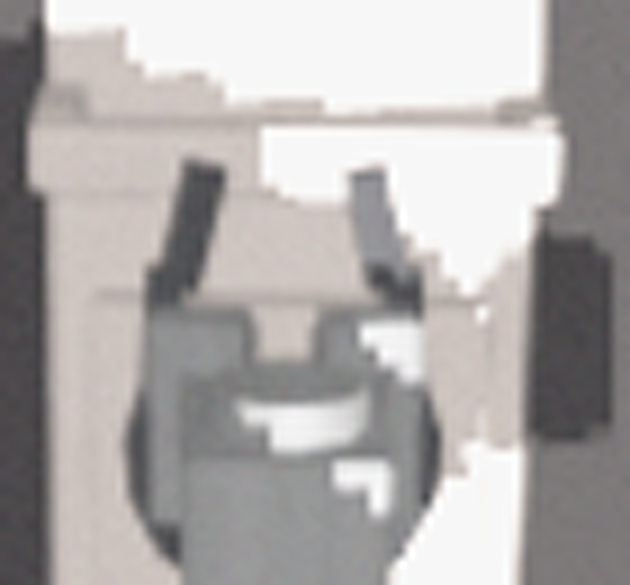

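```bash
python3 -m jog '[{"x":0,"y":6,"z":0,"ax":0,"ay":0,"az":0,"grip":55},{"x":0,"y":14,"z":0,"ax":0,"ay":0,"az":0,"grip":55},{"x":0,"y":20,"z":0,"ax":0,"ay":0,"az":0,"grip":55},{"x":0,"y":20,"z":0,"ax":0,"ay":0,"az":0,"grip":55},{"x":0,"y":20,"z":0,"ax":0,"ay":0,"az":0,"grip":55}]';python3 -c "
from h import *
s=read_state();print(s['eef_pos'],s['tool_rot'],s['qd'].round(3))
snap('wrist','w10');snap('side','s10',(270,160,330,230),8)
w=load('w10');cv2.imwrite('pics/b11.png',cv2.resize(w['color'][140:215,245:320],None,fx=8,fy=8,interpolation=cv2.INTER_CUBIC))
s=read_state();print(s['eef_pos'],s['tool_rot'],s['force'],s['width'],s['clock'])
T=np.array(w['camera_from_world']); o=-T[:3,:3].T@T[:3,3]; print('tcp from cam',o-Rn.from_euler('xyz',[-np.pi/2,0,s['tool_rot'][2]]).as_matrix()@Cc)
"
```

```text
clock: 8.05
eef_pos: [649.3, 187.7, 217.2]
tool_rot: [-1.571, -0.0, -1.629]
force: [-0.0, 0.5, -1.1]
width: 55.1
[649.33310116 187.66080569 217.17311306] [-1.57103731e+00 -1.27337711e-04 -1.62903026e+00] [ 0.    -0.007  0.001 -0.008  0.002  0.    -0.001]
[649.64601458 187.72314405 217.61215432] [-1.57021096e+00  1.91705815e-04 -1.62905089e+00] [ 0.40052697  0.6771523  -1.6861934 ] 55.147383187333816 8.15
tcp from cam [649.44449484 187.57899619 217.25839108]
```

View pics/b11.png

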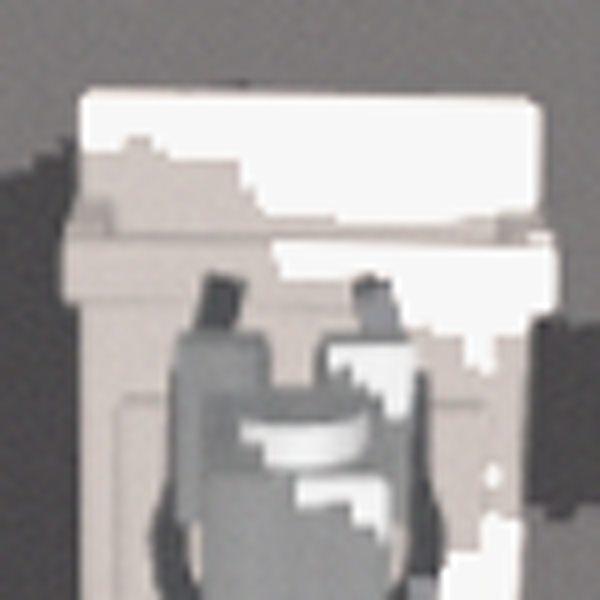

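View pics/s10.png

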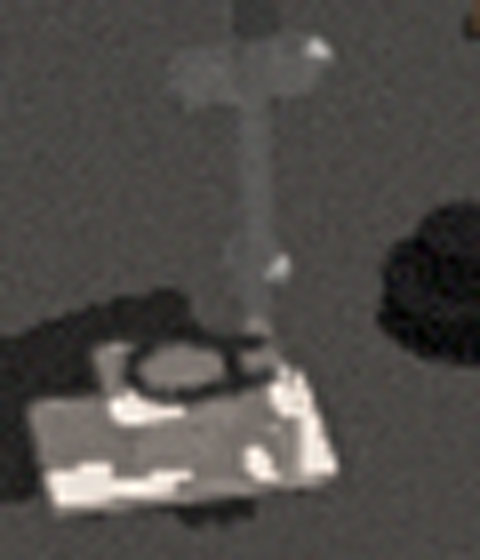

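Run:
```python
from h import *
a=load('w9')['color'];b=load('w10')['color']; c8=load('w8')['color']
f=lambda x:cv2.resize(x[170:345,200:365],None,fx=2.4,fy=3,interpolation=cv2.INTER_CUBIC)
cv2.imwrite('pics/c1.png',np.hstack([f(a),f(b)]))
```

```text
(no output)
```

View pics/c1.png

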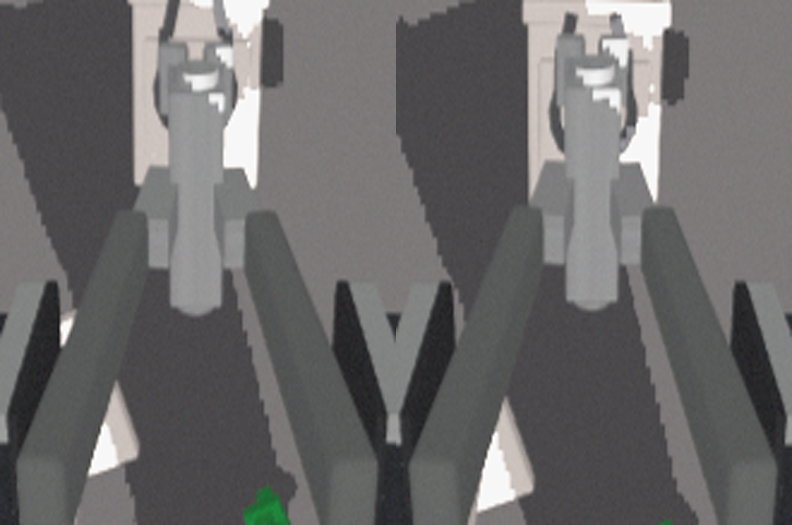

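Run:
```python
from h import *
w=load('w10')
from scipy.optimize import brentq
for row in (173.5,174,174.5):
    print(row, brentq(lambda z: ptool((0,179.3,z))[1]-row,-50,80))
for row in (181,181.5,182): print('sh',row, brentq(lambda z: ptool((0,144,z))[1]-row,-50,80))
# seat slot line/ bar edges: z=34
for row in (140+236/8,140+300/8): print('bar',row, brentq(lambda z: ptool((0,183.3,z))[1]-row,-50,80))
```

```text
173.5 12.08518338243699
174 11.595286490213255
174.5 11.104898177278272
sh 181 13.581817220555616
sh 181.5 13.140863866532547
sh 182 12.699464834593348
bar 169.5 15.123807643438932
bar 177.5 7.188596588078637
```

```bash
python3 -m jog '[{"x":0.3,"y":0,"z":-2,"ax":0,"ay":0,"az":0,"grip":55},{"x":0.3,"y":4,"z":-2,"ax":0,"ay":0,"az":0,"grip":55},{"x":0.3,"y":10,"z":-2,"ax":0,"ay":0,"az":0,"grip":55},{"x":0.3,"y":16,"z":-2,"ax":0,"ay":0,"az":0,"grip":55},{"x":0.3,"y":16,"z":-2,"ax":0,"ay":0,"az":0,"grip":55}]';python3 -c "
from h import *
s=read_state();print(s['eef_pos'],s['tool_rot'],s['qd'].round(3))
snap('wrist','w11');snap('side','s11',(260,150,330,230),7)
w=load('w11');cv2.imwrite('pics/b12.png',cv2.resize(w['color'][130:215,245:320],None,fx=7,fy=7,interpolation=cv2.INTER_CUBIC))
"
```

```text
clock: 8.65
eef_pos: [646.5, 187.3, 199.8]
tool_rot: [-1.573, -0.001, -1.629]
force: [0.0, -0.2, -0.9]
width: 55.0
[646.51970762 187.26207699 199.83466036] [-1.57319394e+00 -9.12486612e-04 -1.62904086e+00] [-0.001 -0.01   0.004 -0.015  0.001  0.012 -0.001]
```

View pics/b12.png

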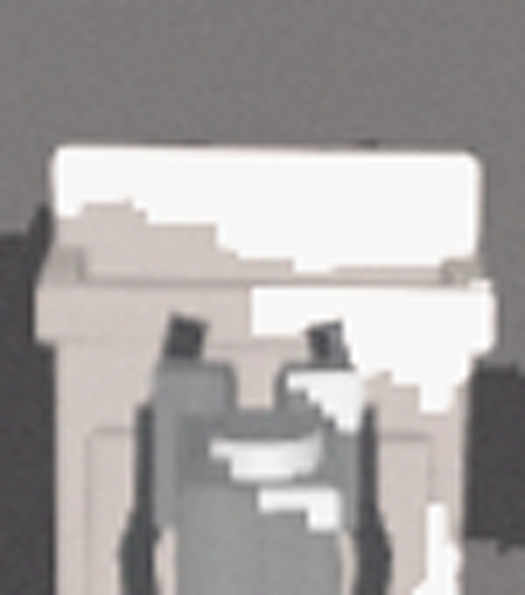

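View pics/s11.png

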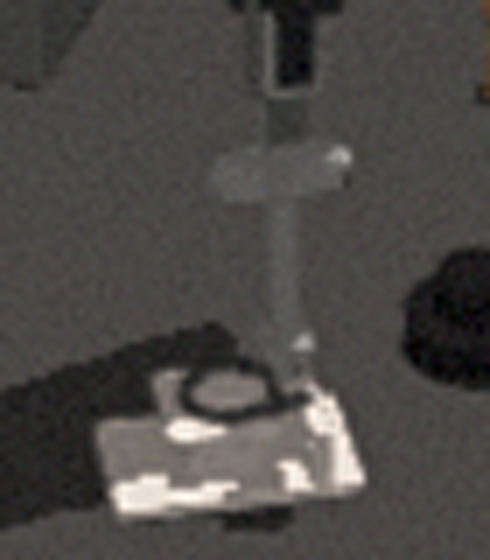

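Run:
```python
from h import *
from scipy.optimize import brentq
g=lambda row,y: round(brentq(lambda z: ptool((0,y,z))[1]-row,-50,80),1)
print(g(175.4,161.8),g(170.3,165.8),g(178.9,165.8),g(182.1,144))
```

```text
14.3 18.2 10.1 12.6
```

```bash
python3 -m jog '[{"x":0,"y":0,"z":1,"ax":0,"ay":0,"az":0,"grip":55},{"x":0,"y":4,"z":1,"ax":0,"ay":0,"az":0,"grip":55},{"x":0,"y":8,"z":1,"ax":0,"ay":0,"az":0,"grip":55},{"x":0,"y":12,"z":1,"ax":0,"ay":0,"az":0,"grip":55},{"x":0,"y":13,"z":1,"ax":0,"ay":0,"az":0,"grip":55}]';python3 -c "
from h import *
s=read_state();print(s['eef_pos'],s['tool_rot'],s['qd'].round(3))
snap('wrist','w12');snap('side','s12',(260,150,330,230),7)
s=read_state();print(s['eef_pos'],s['force'])
w=load('w12');cv2.imwrite('pics/b13.png',cv2.resize(w['color'][130:215,245:320],None,fx=7,fy=7,interpolation=cv2.INTER_CUBIC))
"
```

```text
clock: 9.25
eef_pos: [647.9, 187.3, 187.5]
tool_rot: [-1.572, -0.0, -1.629]
force: [0.2, 0.2, -1.7]
width: 55.2
[647.92024614 187.33786432 187.4921302 ] [-1.57200754e+00 -4.90941937e-04 -1.62893180e+00] [ 0.002  0.005  0.001  0.003 -0.    -0.014  0.001]
[648.18123871 187.41652282 187.93694216] [ 0.2427335   0.35726736 -2.03212628]
```

View pics/b13.png

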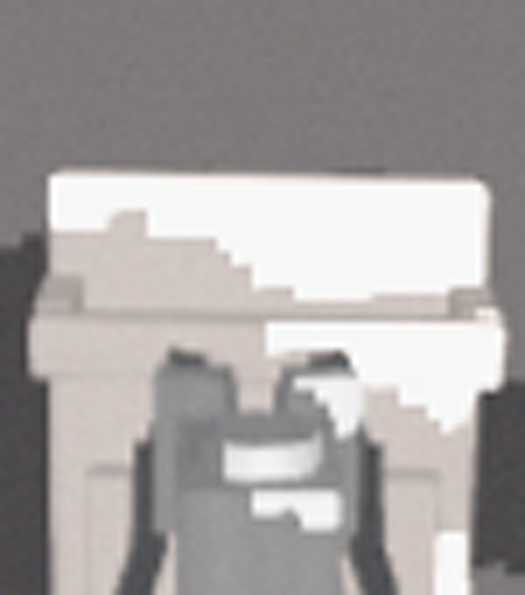

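View pics/s12.png

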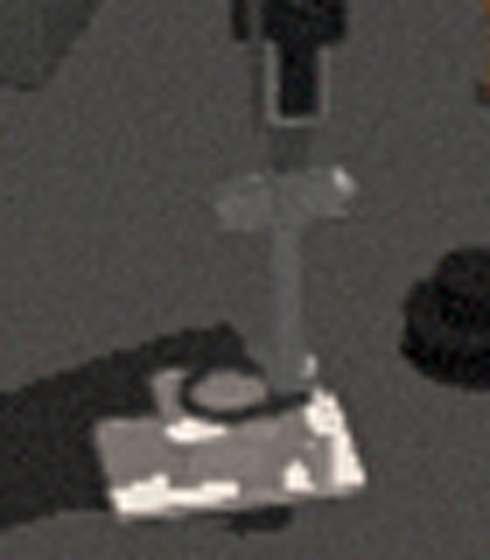

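Run:
```python
from h import *
from scipy.optimize import brentq
g=lambda row,y: round(brentq(lambda z: ptool((0,y,z))[1]-row,-50,80),1)
print(g(180,149.7),g(175,153.7),g(183.6,153.7),g(182.1,144))
```

```text
13.0 16.6 8.8 12.6
```

```bash
python3 -m jog '[{"x":0,"y":3,"z":0.2,"ax":0,"ay":0,"az":0,"grip":55},{"x":0,"y":4.5,"z":0.2,"ax":0,"ay":0,"az":0,"grip":55},{"x":0,"y":4.5,"z":0.2,"ax":0,"ay":0,"az":0,"grip":52},{"x":0,"y":4.5,"z":0.2,"ax":0,"ay":0,"az":0,"grip":48},{"x":0,"y":4.5,"z":0.2,"ax":0,"ay":0,"az":0,"grip":48}]';python3 -c "
from h import *
s=read_state();print(s['eef_pos'],s['tool_rot'],s['qd'].round(3))
snap('wrist','w13');snap('side','s13',(260,150,330,230),7)
s=read_state();print(s['eef_pos'],s['force'],s['width'])
w=load('w13');cv2.imwrite('pics/b14.png',cv2.resize(w['color'][130:330,190:370],None,fx=3,fy=3,interpolation=cv2.INTER_CUBIC))
"
```

```text
clock: 9.85
eef_pos: [648.6, 187.5, 183.9]
tool_rot: [-1.571, 0.0, -1.629]
force: [0.1, 0.1, -1.1]
width: 47.8
[648.63053066 187.45063793 183.91949271] [-1.57063545e+00  8.69884967e-05 -1.62907728e+00] [-0.002  0.001 -0.     0.001  0.001 -0.    -0.   ]
[648.61712065 187.45059079 183.93530284] [-0.64825049 -0.28505279 -0.92687275] 48.38114320316789
```

View pics/b14.png

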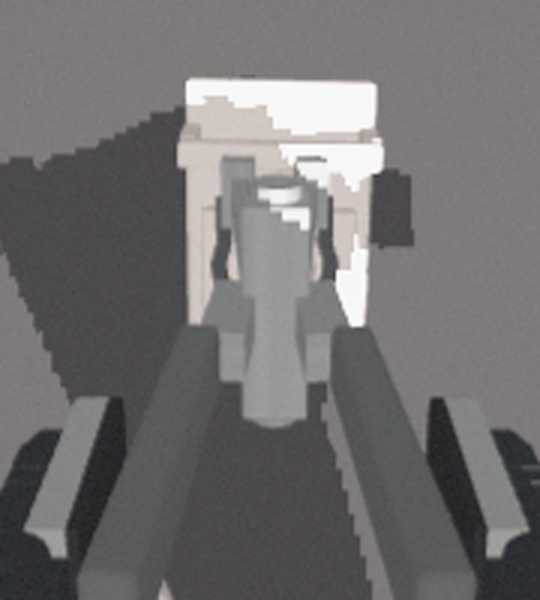

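View pics/s13.png

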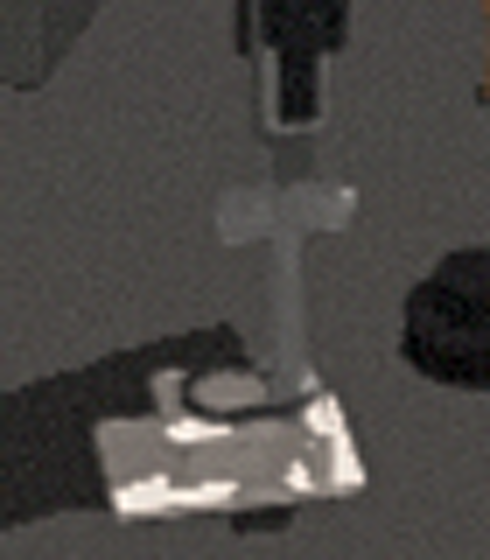

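```bash
python3 -m jog '[{"x":0,"y":0,"z":0,"ax":0,"ay":0,"az":0,"grip":46},{"x":0,"y":0,"z":0,"ax":0,"ay":0,"az":0,"grip":44},{"x":0,"y":0,"z":0,"ax":0,"ay":0,"az":0,"grip":42},{"x":0,"y":0,"z":0,"ax":0,"ay":0,"az":0,"grip":41},{"x":0,"y":0,"z":0,"ax":0,"ay":0,"az":0,"grip":41}]';python3 -c "
from h import *
s=read_state();print(s['eef_pos'],s['tool_rot'],s['qd'].round(3))
snap('wrist','w14');snap('side','s14',(260,150,330,230),7)
s=read_state();print(s['eef_pos'],s['force'],s['width'])
w=load('w14');cv2.imwrite('pics/b15.png',cv2.resize(w['color'][130:330,190:370],None,fx=3,fy=3,interpolation=cv2.INTER_CUBIC))
"
```

```text
clock: 10.45
eef_pos: [649.3, 188.1, 184.8]
tool_rot: [-1.569, 0.001, -1.629]
force: [0.3, 1.2, 5.2]
width: 40.6
[649.28433724 188.09691376 184.83969339] [-1.56885163e+00  1.32412731e-03 -1.62875763e+00] [ 0.002  0.001  0.001  0.     0.001 -0.     0.001]
[649.27716978 188.08946347 184.84669577] [-0.66056051  1.77520023  4.00651357] 41.44609020113293
```

View pics/b15.png

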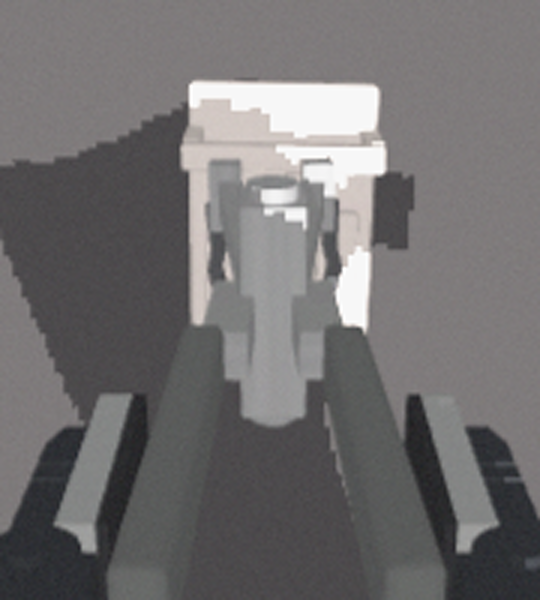

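View pics/s14.png

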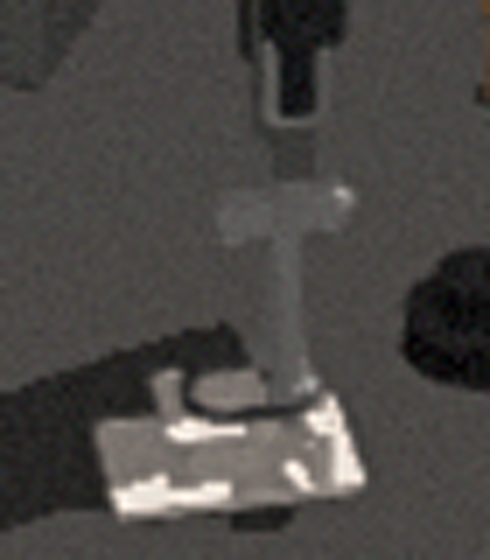

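```bash
python3 -m jog '[{"x":0,"y":-0.6,"z":0,"ax":0,"ay":0,"az":0,"grip":39},{"x":0,"y":-0.8,"z":0,"ax":0,"ay":0,"az":0,"grip":37},{"x":0,"y":-1,"z":0,"ax":0,"ay":0,"az":0,"grip":35},{"x":0,"y":-1.2,"z":0,"ax":0,"ay":0,"az":0,"grip":33},{"x":0,"y":-1.2,"z":0,"ax":0,"ay":0,"az":0,"grip":32}]';python3 -c "
from h import *
s=read_state();print(s['eef_pos'],s['tool_rot'],s['qd'].round(3))
snap('wrist','w15');snap('side','s15',(260,150,330,230),7)
s=read_state();print(s['eef_pos'],s['force'],s['width'])
w=load('w15');cv2.imwrite('pics/b16.png',cv2.resize(w['color'][130:330,190:370],None,fx=3,fy=3,interpolation=cv2.INTER_CUBIC))
"
```

```text
clock: 11.05
eef_pos: [649.2, 188.5, 185.8]
tool_rot: [-1.569, 0.002, -1.629]
force: [0.5, 2.0, 6.2]
width: 32.2
[649.15590369 188.52942978 185.83261717] [-1.56912416  0.00192759 -1.62869542] [ 0.    -0.002  0.001 -0.001 -0.     0.001  0.001]
[649.16597996 188.5704439  185.85434617] [-0.27616615  2.34788491  5.02272678] 32.33834372937509
```

View pics/b16.png

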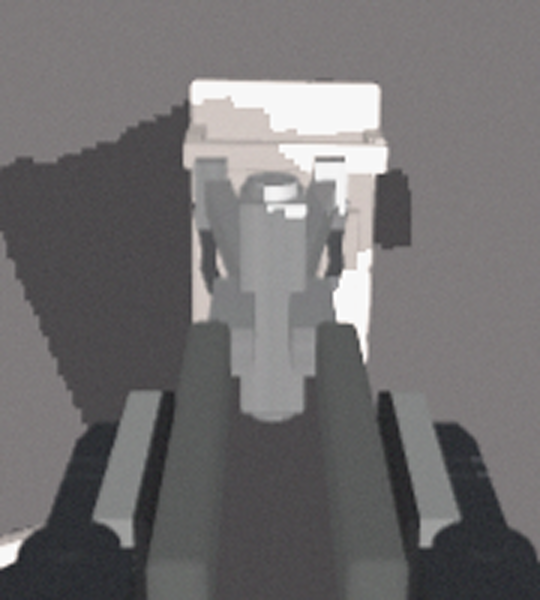

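View pics/s15.png

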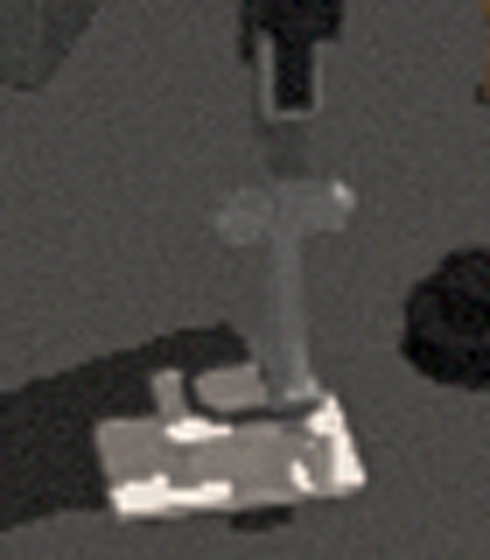

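```bash
python3 -m jog '[{"x":0,"y":-0.5,"z":0,"ax":0,"ay":0,"az":0,"grip":30},{"x":0,"y":-0.8,"z":0,"ax":0,"ay":0,"az":0,"grip":27},{"x":0,"y":-0.8,"z":0,"ax":0,"ay":0,"az":0,"grip":24},{"x":0,"y":-0.8,"z":0,"ax":0,"ay":0,"az":0,"grip":24}]';python3 -c "
from h import *
s=read_state();print(s['eef_pos'],s['tool_rot'],s['qd'].round(3))
snap('wrist','w16');snap('side','s16',(260,150,330,230),7)
s=read_state();print(s['eef_pos'],s['force'],s['width'])
w=load('w16');cv2.imwrite('pics/b17.png',cv2.resize(w['color'][130:330,190:370],None,fx=3,fy=3,interpolation=cv2.INTER_CUBIC))
"
```

```text
clock: 11.55
eef_pos: [648.8, 188.6, 186.2]
tool_rot: [-1.57, 0.002, -1.629]
force: [-0.5, 2.8, 6.7]
width: 28.9
[648.76293872 188.57704604 186.18191253] [-1.57012259  0.00173816 -1.62868093] [ 0.     0.001 -0.002  0.001 -0.001  0.    -0.   ]
[648.77049893 188.58715452 186.16171552] [-0.694396    3.72565015  5.23695648] 29.053596543114033
```

View pics/b17.png

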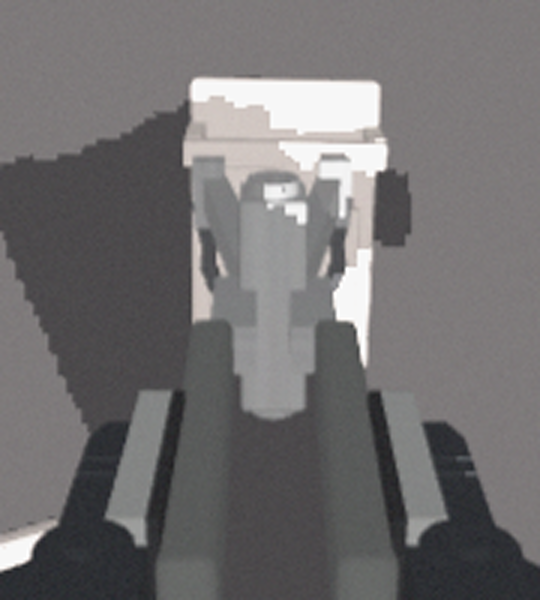

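View pics/s16.png

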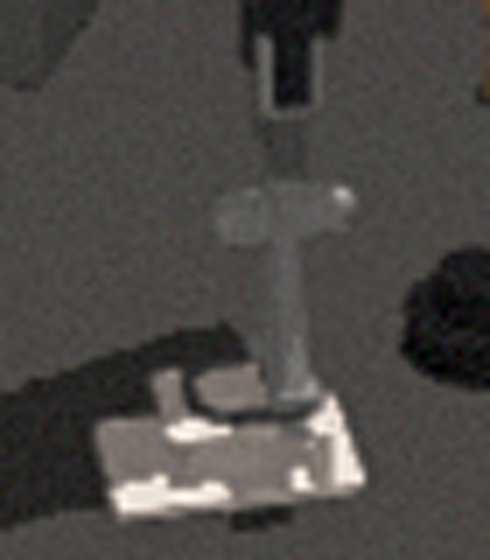

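```bash
python3 -m jog '[{"x":0,"y":-1,"z":0,"ax":0,"ay":0,"az":0,"grip":22},{"x":0,"y":-3,"z":0,"ax":0,"ay":0,"az":0,"grip":22},{"x":0,"y":-6,"z":0,"ax":0,"ay":0,"az":0,"grip":22},{"x":0,"y":-10,"z":0,"ax":0,"ay":0,"az":0,"grip":22},{"x":0,"y":-15,"z":0,"ax":0,"ay":0,"az":0,"grip":22}]';python3 -c "
from h import *
s=read_state();print(s['eef_pos'],s['tool_rot'],s['qd'].round(3))
snap('wrist','w17');snap('side','s17',(260,150,330,230),7)
s=read_state();print(s['eef_pos'],s['force'],s['width'])
w=load('w17');cv2.imwrite('pics/b18.png',cv2.resize(w['color'][130:330,190:370],None,fx=3,fy=3,interpolation=cv2.INTER_CUBIC))
"
```

```text
clock: 12.15
eef_pos: [648.3, 186.8, 200.6]
tool_rot: [-1.572, -0.001, -1.629]
force: [0.3, 0.0, -1.5]
width: 29.3
[648.30709782 186.76233196 200.62115112] [-1.57179349e+00 -1.03599658e-03 -1.62942876e+00] [-0.003 -0.058  0.002 -0.054 -0.001  0.099 -0.003]
[649.11296118 187.33066985 201.75207575] [ 0.55514816 -0.39530779 -1.52842078] 28.986934345408503
```

View pics/b18.png

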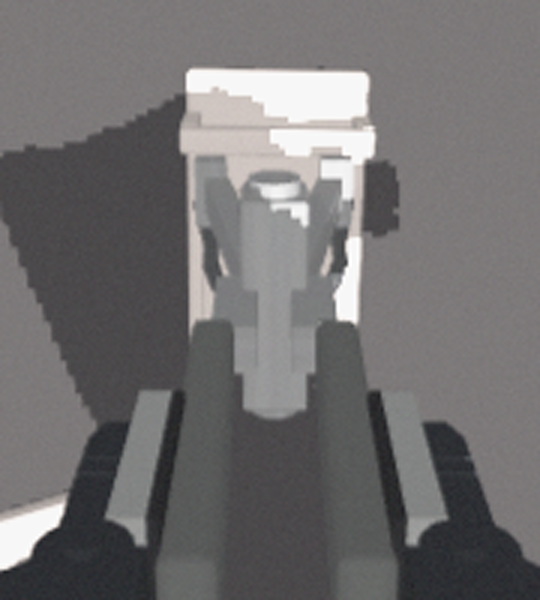

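View pics/s17.png

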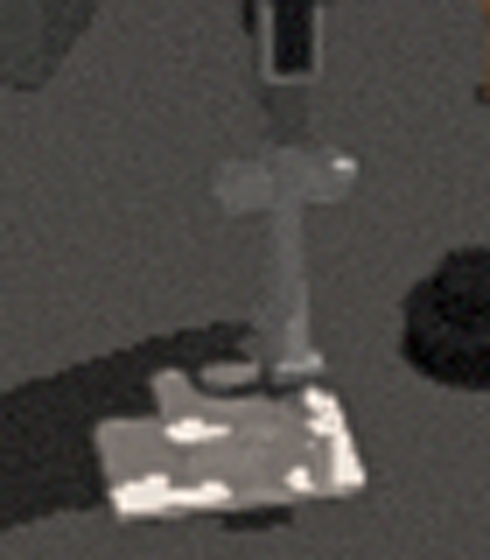

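```bash
python3 -m jog '[{"x":0,"y":-8,"z":0,"ax":0,"ay":0,"az":0,"grip":22},{"x":0,"y":-20,"z":0,"ax":0,"ay":0,"az":0,"grip":22},{"x":0,"y":-34,"z":0,"ax":0,"ay":0,"az":0,"grip":22},{"x":0,"y":-45,"z":0,"ax":0,"ay":0,"az":0,"grip":22},{"x":0,"y":-50,"z":0,"ax":0,"ay":0,"az":0,"grip":22}]';python3 -c "
from h import *
s=read_state();print(s['eef_pos'],s['tool_rot'],s['qd'].round(3))
snap('wrist','w18');snap('side','s18',(250,110,330,210),6)
s=read_state();print(s['eef_pos'],s['force'],s['width'])
w=load('w18');cv2.imwrite('pics/b19.png',cv2.resize(w['color'][130:290,210:350],None,fx=4,fy=3.7,interpolation=cv2.INTER_CUBIC))
"
```

```text
clock: 12.75
eef_pos: [649.5, 187.7, 253.2]
tool_rot: [-1.568, 0.001, -1.629]
force: [-0.7, 0.0, -1.4]
width: 29.0
[649.48950828 187.66267947 253.18440053] [-1.56770037e+00  1.13256260e-03 -1.62903839e+00] [-0.002 -0.029  0.004 -0.038  0.004  0.092 -0.002]
[649.18297704 187.59237357 252.25840686] [-0.17930468 -0.48309986 -2.24445381] 28.702924538400836
```

View pics/b19.png

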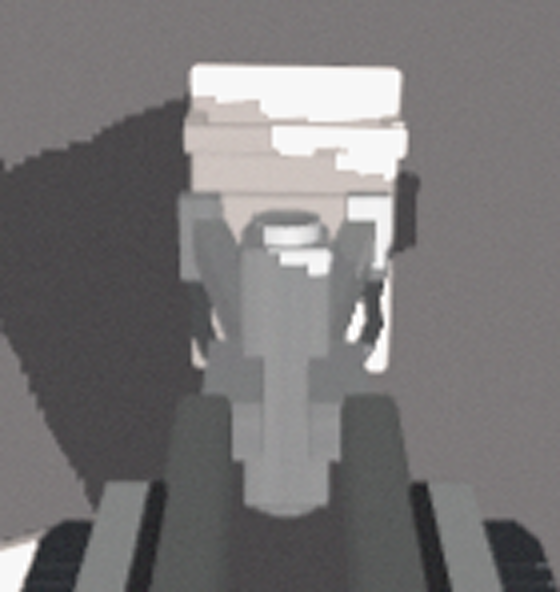

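View pics/s18.png

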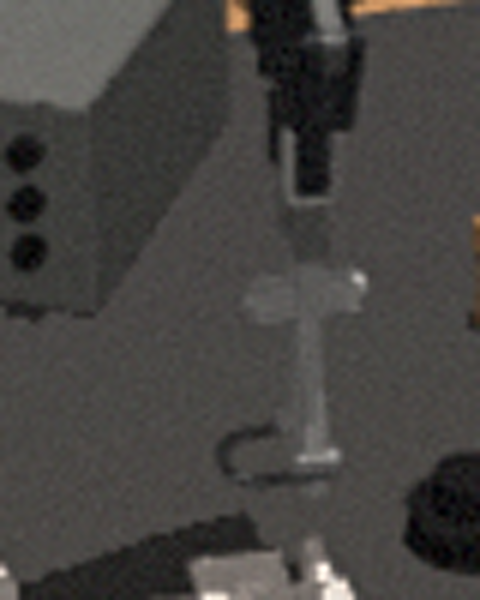

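```bash
python3 -c "
from h import *
for n in ('s18','w18'):
    T=np.array(load(n)['camera_from_world']); print(n,(-T[:3,:3].T@T[:3,3]).round())
T=np.array(load('top0')['camera_from_world']); print((-T[:3,:3].T@T[:3,3]).round())
"
python3 -m jog '[{"x":8,"y":-2,"z":-2,"ax":0,"ay":0,"az":0,"grip":22},{"x":25,"y":-5,"z":-6,"ax":0,"ay":0,"az":0,"grip":22},{"x":52,"y":-8,"z":-11,"ax":0,"ay":0,"az":0,"grip":22},{"x":85,"y":-10,"z":-18,"ax":0,"ay":0,"az":0,"grip":22},{"x":120,"y":-10,"z":-25,"ax":0,"ay":0,"az":0,"grip":22}]'
python3 -m jog '[{"x":35,"y":0,"z":-7,"ax":0,"ay":0,"az":0,"grip":22},{"x":70,"y":0,"z":-15,"ax":0,"ay":0,"az":0,"grip":22},{"x":105,"y":0,"z":-22,"ax":0,"ay":0,"az":0,"grip":22},{"x":130,"y":0,"z":-27,"ax":0,"ay":0,"az":0,"grip":22},{"x":145,"y":0,"z":-31,"ax":0,"ay":0,"az":0,"grip":22}]'
```

```text
s18 [ 320. -978.  925.]
w18 [732. 182. 386.]
[ 444.   89. 1063.]
clock: 13.35
eef_pos: [615.6, 66.5, 260.9]
tool_rot: [-1.571, -0.001, -1.629]
force: [0.5, -0.3, -1.6]
width: 29.5
clock: 13.85
eef_pos: [575.4, -78.5, 260.9]
tool_rot: [-1.572, -0.002, -1.634]
force: [0.1, -0.6, -2.1]
width: 29.3
```

```bash
python3 -m jog '[{"x":1,"y":0,"z":0,"ax":0,"ay":0,"az":0,"grip":22},{"x":1,"y":0,"z":0,"ax":0,"ay":0,"az":0,"grip":22},{"x":1,"y":0,"z":0,"ax":0,"ay":0,"az":0,"grip":22}]';python3 -c "
from h import *
s=read_state();print(s['eef_pos'],s['tool_rot'],s['qd'].round(3))
snap('side','s19',(230,190,350,310),5);snap('top','t19',(300,170,400,260),7);snap('wrist','w19')
s=read_state();print(s['eef_pos'],s['force'],s['width'],s['clock'])
"
```

```text
clock: 14.15
eef_pos: [577.6, -72.8, 260.8]
tool_rot: [-1.571, 0.001, -1.626]
force: [-0.4, -0.7, -2.0]
width: 29.2
[577.6322957  -72.75480617 260.75595427] [-1.57059596e+00  1.39305948e-03 -1.62638547e+00] [-0.009  0.004  0.001 -0.001  0.004 -0.001  0.003]
[577.54351084 -73.25131149 260.67801902] [ 0.80084892  0.07007838 -2.08108413] 29.126616615503565 14.3
```

View pics/s19.png

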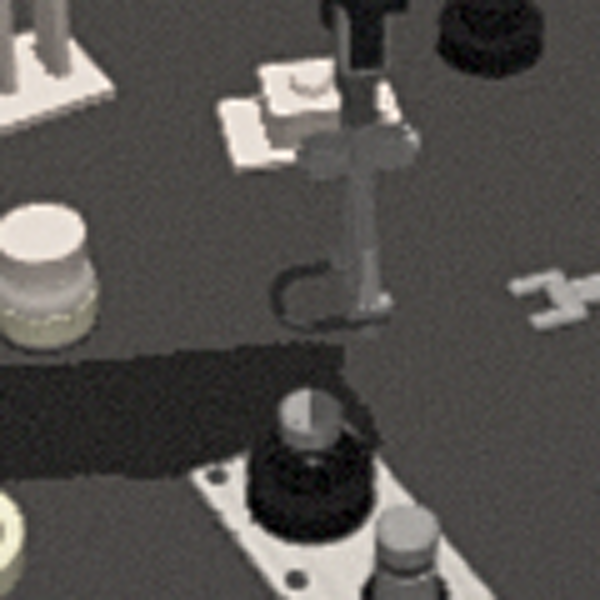

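View pics/t19.png

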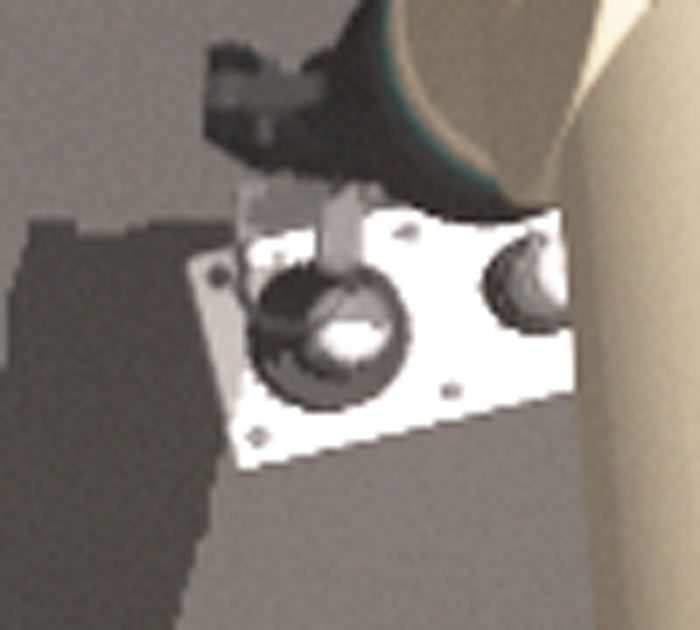

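View pics/w19.png

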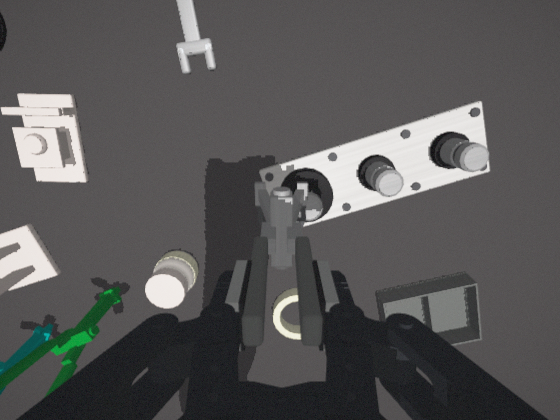

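```bash
cat > ov.py <<'E'
from h import *
def ringpts(th=.235):
    out=[]
    for sg in (1,-1):
        a=np.radians(np.linspace(50,180,40))
        for r,z in ((18.5,4),(14,4),(18.5,0)):
            p=np.c_[r*np.cos(a),sg*r*np.sin(a),np.full(40,z)]
            if r==18.5 or r==14: p=np.r_[[[34,sg*(13 if r==18.5 else 8),z],[20,sg*(13 if r==18.5 else 8),z]],p]
            c,s=np.cos(sg*th),np.sin(sg*th); q=p.copy()
            q[:,0]=-16+c*(p[:,0]+16)-s*p[:,1]; q[:,1]=s*(p[:,0]+16)+c*p[:,1]; out.append(q)
    return out
def overlay(im,org,yaw,fn,crop,k,pitch=0,col=(0,0,255),extra=[]):
    x0,y0,x1,y1=crop; c=cv2.resize(im['color'][y0:y1,x0:x1],None,fx=k,fy=k,interpolation=cv2.INTER_CUBIC)
    R=Rn.from_euler('xyz',[0,pitch,yaw]).as_matrix()
    for P in ringpts():
        q=np.array([(proj(im,R@p+org)-[x0,y0]+.5)*k for p in P]); cv2.polylines(c,[np.round(q).astype(int)],False,col,1)
    for e in extra:
        q=np.array([(proj(im,p)-[x0,y0]+.5)*k for p in e]); cv2.polylines(c,[np.round(q).astype(int)],False,(0,255,0),1)
    cv2.imwrite('pics/'+fn+'.png',c)
def circ(x,y,z,r): a=np.linspace(0,6.29,60); return np.c_[x+r*np.cos(a),y+r*np.sin(a),np.full(60,z)]
E
python3 - <<'E'
from ov import *
s=load('s19');t=load('t19')
tcp=np.array([577.6,-72.8,260.8]); yaw=-1.627+np.pi/2
print((K(s),))
ux=np.array([np.cos(yaw),np.sin(yaw),0])
org=tcp+ux*(2.6-24.5)+[0,0,-144-2]
ex=[circ(549,-100.4,67,14.5),circ(549,-100.4,48,18)]
print(org)
overlay(s,org,yaw,'o1',(270,220,330,290),9,extra=ex)
overlay(t,org,yaw,'o2',(325,185,375,235),12,extra=ex)
E
```

```text
(np.float64(538.0280111245828),)
[555.73458033 -71.56978747 114.8       ]
```

View pics/o1.png

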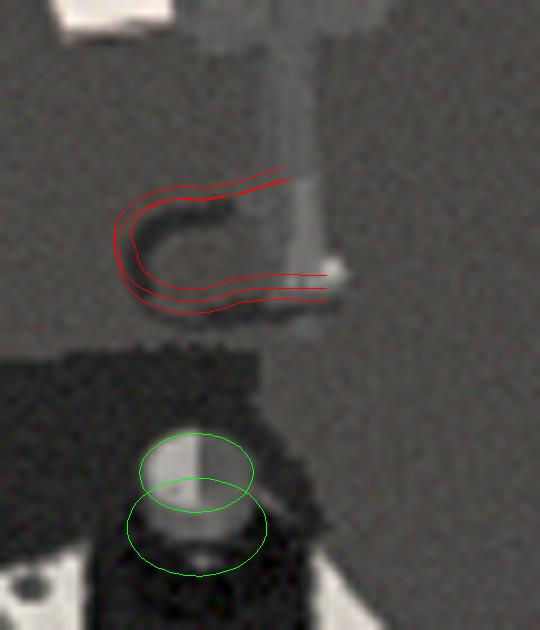

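View pics/o2.png

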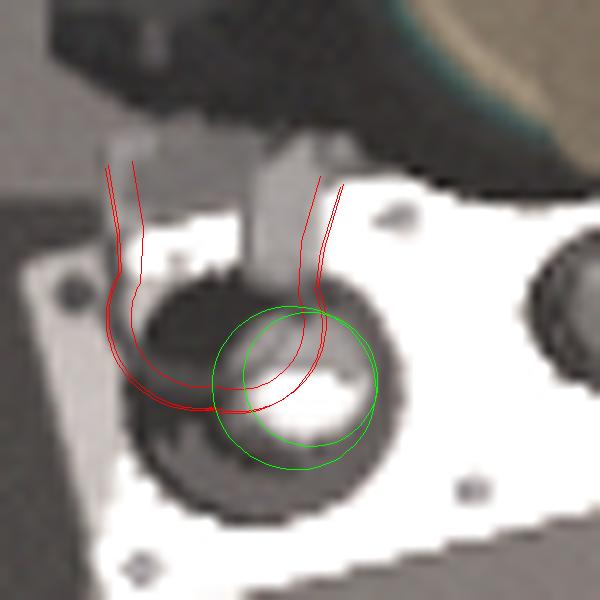

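Run:
```python
from ov import *
s=load('s19');t=load('t19');w=load('w19')
f=lambda im,x0,y0,x1,y1,k: cv2.resize(im['color'][y0:y1,x0:x1],None,fx=k,fy=k,interpolation=cv2.INTER_CUBIC)
a=f(s,275,230,320,270,9); b=f(t,325,190,370,230,9)
o=np.vstack([np.hstack([a,b])]); o=cv2.convertScaleAbs(o,alpha=1.6,beta=20)
cv2.imwrite('pics/c2.png',o)
c=f(w,230,160,350,280,5); cv2.imwrite('pics/c3.png',cv2.convertScaleAbs(c,alpha=1.5))
T=np.array(w['camera_from_world']); oo=-T[:3,:3].T@T[:3,3]; R=(Ax.T@T[:3,:3]).T; print(oo-R@Cc, Rn.from_matrix(R).as_euler('xyz'))
```

```text
[577.69209965 -73.08970718 260.74739961] [-1.57046832e+00  4.24141776e-04 -1.62646702e+00]
```

View pics/c2.png

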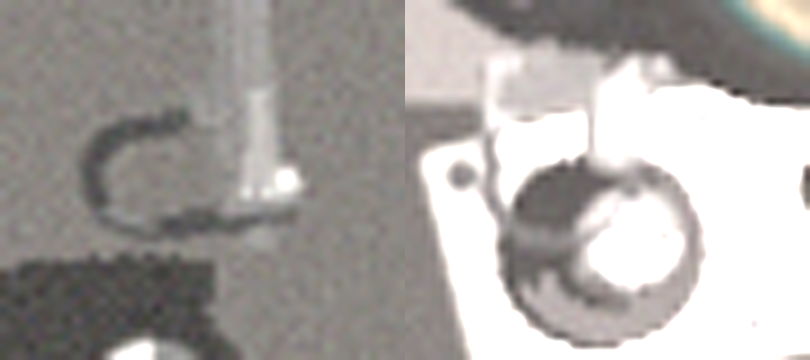

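View pics/c3.png

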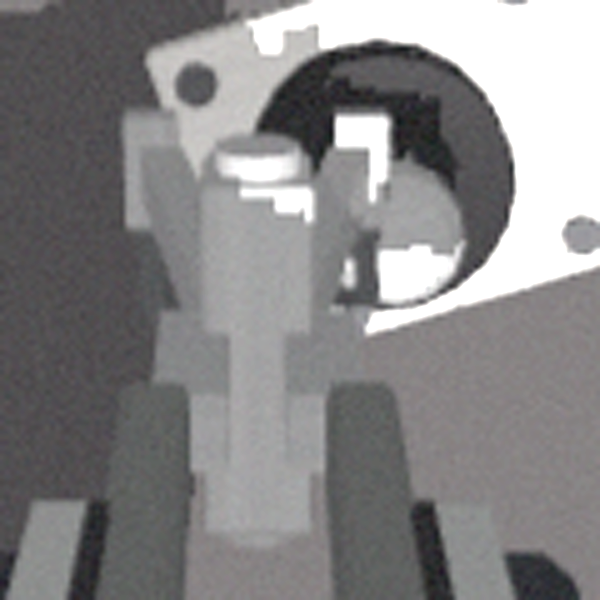

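Run:
```python
from ov import *
s=load('s19');t=load('t19');w=load('w19')
tcp=np.array([577.7,-73,260.75]); yaw=-1.6265+np.pi/2
ux=np.array([np.cos(yaw),np.sin(yaw),0])
org=tcp+ux*(-18.3)+[0,-.5,-152.2]
ex=[circ(549,-100.4,67,14.5),circ(549,-100.4,48,18)]
overlay(s,org,yaw,'o1',(275,225,320,275),9,extra=ex)
overlay(t,org,yaw,'o2',(325,190,365,230),11,extra=ex)
a=cv2.imread('pics/o1.png');b=cv2.imread('pics/o2.png');h=max(a.shape[0],b.shape[0])
pad=lambda x:cv2.copyMakeBorder(x,0,h-x.shape[0],0,0,cv2.BORDER_CONSTANT)
cv2.imwrite('pics/c4.png',cv2.convertScaleAbs(np.hstack([pad(a),pad(b)])[:600,:800],alpha=1.4))
```

```text
(no output)
```

View pics/c4.png

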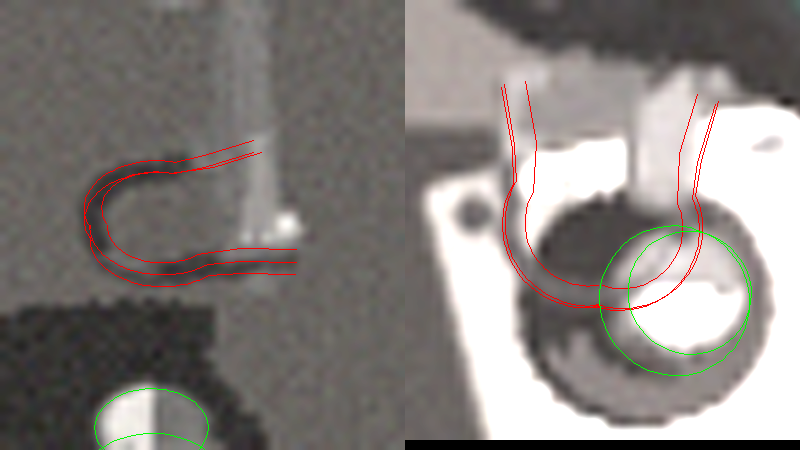

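```bash
python3 -m jog '[{"x":8,"y":4,"z":-3,"ax":0,"ay":0,"az":0,"grip":22},{"x":18,"y":12,"z":-8,"ax":0,"ay":0,"az":0,"grip":22},{"x":28.5,"y":20,"z":-11.6,"ax":0,"ay":0,"az":0,"grip":22},{"x":28.5,"y":25,"z":-11.6,"ax":0,"ay":0,"az":0,"grip":22},{"x":28.5,"y":25,"z":-11.6,"ax":0,"ay":0,"az":0,"grip":22}]';python3 -m jog '[{"x":0,"y":0,"z":0,"ax":0,"ay":0,"az":0,"grip":22},{"x":0,"y":0,"z":0,"ax":0,"ay":0,"az":0,"grip":22}]'
cat > look.py <<'E'
from ov import *
import sys
n=sys.argv[1]
st=read_state()
s=snap('side','s'+n);t=snap('top','t'+n);w=snap('wrist','w'+n)
s2=read_state();print(st['eef_pos'],s2['eef_pos'],s2['force'],s2['width'],s2['clock'])
for k in (s,t,w): k['color']=k['color'][:,:,::-1].copy()
T=np.array(w['camera_from_world']); oo=-T[:3,:3].T@T[:3,3]; R=(Ax.T@T[:3,:3]).T; tcp=oo-R@Cc; e=Rn.from_matrix(R).as_euler('xyz'); print(tcp,e)
yaw=e[2]+np.pi/2; ux=np.array([np.cos(yaw),np.sin(yaw),0])
org=tcp+ux*(-18.3)+[0,-.5,-152.2]
b=org+ux*2.8+[0,0,2]; print('bore',b.round(1),'err',(b-[549,-100.4,52]).round(1))
ex=[circ(549,-100.4,67,14.5),circ(549,-100.4,48,18)]
u,v=proj(s,b).astype(int); overlay(s,org,yaw,'o1',(u-22,v-25,u+22,v+25),9,extra=ex)
u,v=proj(t,b).astype(int); overlay(t,org,yaw,'o2',(u-20,v-22,u+20,v+22),10,extra=ex)
a=cv2.imread('pics/o1.png');b=cv2.imread('pics/o2.png');h=max(a.shape[0],b.shape[0])
pad=lambda x:cv2.copyMakeBorder(x,0,h-x.shape[0],0,0,cv2.BORDER_CONSTANT)
cv2.imwrite('pics/L'+n+'.png',cv2.convertScaleAbs(np.hstack([pad(a),pad(b)])[:600,:800],alpha=1.4))
cv2.imwrite('pics/R'+n+'.png',cv2.convertScaleAbs(cv2.resize(s['color'][215:285,255:325],None,fx=8,fy=8,interpolation=cv2.INTER_CUBIC),alpha=1.5))
E
python3 look.py 20
```

```text
clock: 14.8
eef_pos: [563.1, -103.2, 234.7]
tool_rot: [-1.573, 0.0, -1.631]
force: [0.4, 0.3, -1.5]
width: 28.8
clock: 15.0
eef_pos: [564.4, -102.1, 236.0]
tool_rot: [-1.57, 0.0, -1.628]
force: [0.5, -0.7, -2.3]
width: 29.0
[ 564.40786813 -102.14970424  236.03001552] [ 564.26566346 -102.29961289  236.08710092] [-0.81113807  0.00667517 -2.45550927] 28.838989771400055 15.15
[ 564.45070449 -102.37098306  236.17866148] [-1.56970160e+00 -2.79456954e-04 -1.62856481e+00]
bore [ 549. -102.   86.] err [-0.  -1.6 34. ]
```

View pics/L20.png

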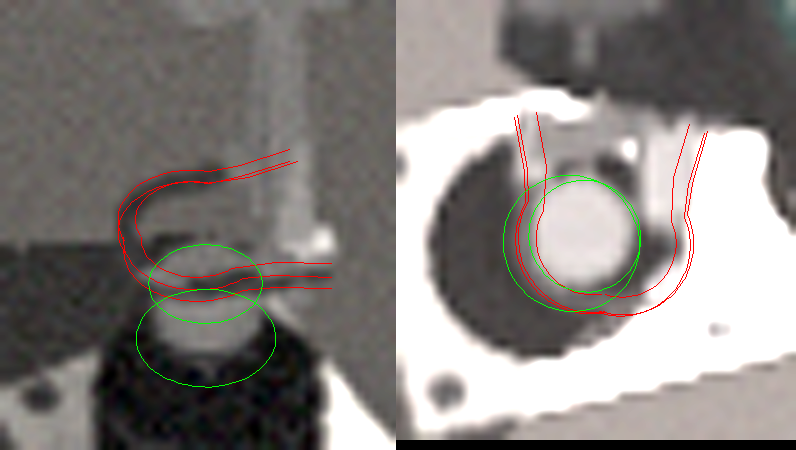

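View pics/R20.png

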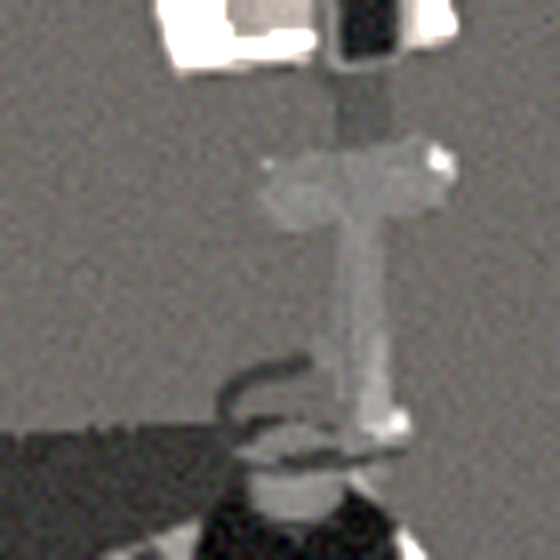

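```bash
python3 -m jog '[{"x":-1.6,"y":3,"z":0,"ax":0,"ay":0,"az":0,"grip":22},{"x":-1.6,"y":7,"z":0,"ax":0,"ay":0,"az":0,"grip":22},{"x":-1.6,"y":10,"z":0,"ax":0,"ay":0,"az":0,"grip":22},{"x":-1.6,"y":10,"z":0,"ax":0,"ay":0,"az":0,"grip":22},{"x":-1.6,"y":10,"z":0,"ax":0,"ay":0,"az":0,"grip":22}]'; 
python3 look.py 21
```

```text
clock: 15.65
eef_pos: [564.0, -101.1, 225.7]
tool_rot: [-1.571, -0.0, -1.629]
force: [0.3, 0.5, -1.6]
width: 29.2
[ 564.00846953 -101.08235879  225.66117799] [ 564.16988684 -101.07782497  225.93928298] [-0.63804283 -0.36278505 -1.52915843] 29.499834741437077 15.8
[ 564.24105971 -101.26022565  225.94865257] [-1.57026687e+00 -4.99933012e-04 -1.62935417e+00]
bore [ 548.8 -100.9   75.7] err [-0.2 -0.5 23.7]
```

View pics/L21.png

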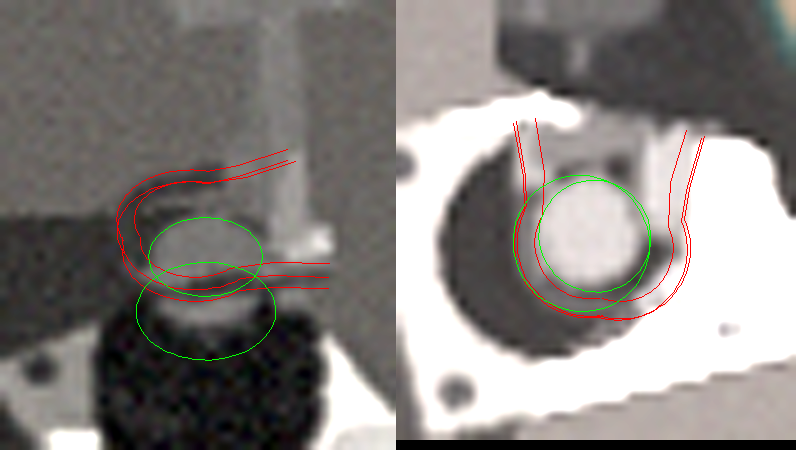

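View pics/R21.png

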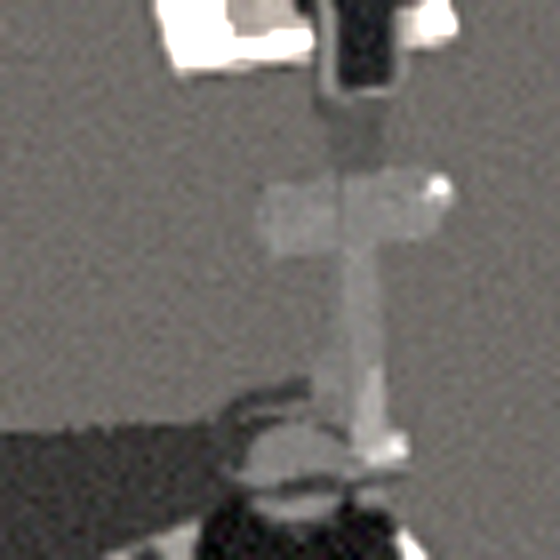

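```bash
python3 -m jog '[{"x":-0.4,"y":1,"z":0.2,"ax":0,"ay":0,"az":0,"grip":22},{"x":-0.4,"y":4,"z":0.2,"ax":0,"ay":0,"az":0,"grip":22},{"x":-0.4,"y":8,"z":0.2,"ax":0,"ay":0,"az":0,"grip":22},{"x":-0.4,"y":11,"z":0.2,"ax":0,"ay":0,"az":0,"grip":22},{"x":-0.4,"y":11,"z":0.2,"ax":0,"ay":0,"az":0,"grip":22}]'; 
python3 look.py 22
```

```text
clock: 16.3
eef_pos: [563.8, -100.6, 214.1]
tool_rot: [-1.572, 0.0, -1.629]
force: [-0.2, 0.4, -1.3]
width: 29.4
[ 563.80855547 -100.58022321  214.11297087] [ 564.3432304  -100.69401376  214.82751171] [0.13579007 0.0107154  0.303702  ] 29.082498846098883 16.45
[ 564.31423301 -100.80699104  214.71719109] [-1.57075568e+00 -4.46215651e-04 -1.62929042e+00]
bore [ 548.8 -100.4   64.5] err [-0.2 -0.  12.5]
```

View pics/L22.png

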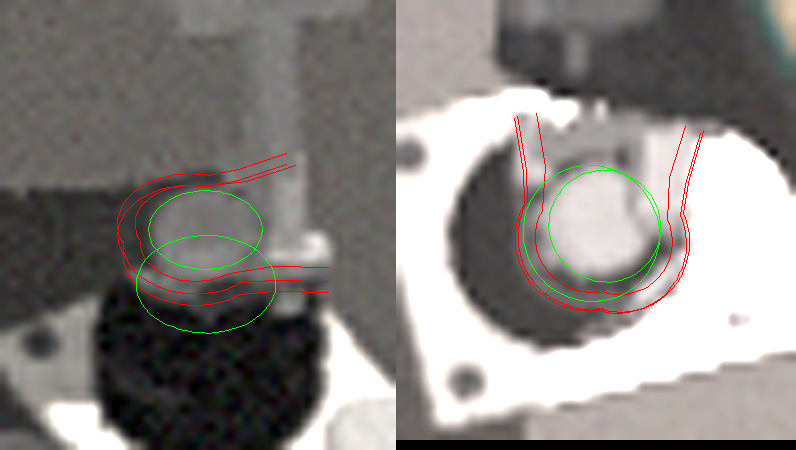

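View pics/R22.png

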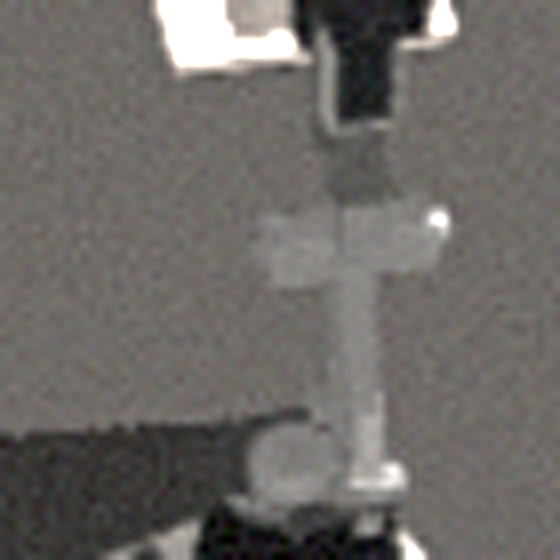

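```bash
python3 -m jog '[{"x":0,"y":1,"z":0,"ax":0,"ay":0,"az":0,"grip":22},{"x":0,"y":3,"z":0,"ax":0,"ay":0,"az":0,"grip":22},{"x":0,"y":5,"z":0,"ax":0,"ay":0,"az":0,"grip":22},{"x":0,"y":7,"z":0,"ax":0,"ay":0,"az":0,"grip":22},{"x":0,"y":7,"z":0,"ax":0,"ay":0,"az":0,"grip":22}]'; 
python3 look.py 23
```

```text
clock: 16.95
eef_pos: [564.0, -100.6, 207.4]
tool_rot: [-1.572, 0.0, -1.629]
force: [-0.2, -0.2, -1.6]
width: 29.3
[ 564.02808999 -100.59845828  207.44098239] [ 564.32935847 -100.68358803  207.844957  ] [-0.30180123 -0.05924213 -2.21112593] 29.325638287347026 17.1
[ 564.34215504 -100.79820119  207.79655158] [-1.57061231e+00 -4.45012305e-04 -1.62927249e+00]
bore [ 548.9 -100.4   57.6] err [-0.1  0.   5.6]
```

View pics/L23.png

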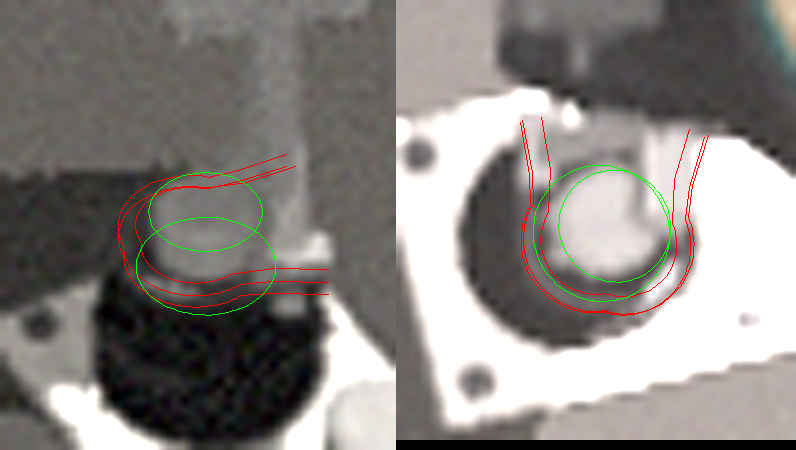

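```bash
python3 -m jog '[{"x":0,"y":1.5,"z":0.1,"ax":0,"ay":0,"az":0,"grip":22},{"x":0,"y":3,"z":0.1,"ax":0,"ay":0,"az":0,"grip":22},{"x":0,"y":4.5,"z":0.1,"ax":0,"ay":0,"az":0,"grip":22},{"x":0,"y":5.2,"z":0.1,"ax":0,"ay":0,"az":0,"grip":22},{"x":0,"y":5.2,"z":0.1,"ax":0,"ay":0,"az":0,"grip":22}]'; python3 -m jog '[{"x":0,"y":0,"z":0,"ax":0,"ay":0,"az":0,"grip":22},{"x":0,"y":0,"z":0,"ax":0,"ay":0,"az":0,"grip":22},{"x":0,"y":0,"z":0,"ax":0,"ay":0,"az":0,"grip":22}]'; 
python3 look.py 24
```

```text
clock: 17.6
eef_pos: [564.3, -100.6, 202.5]
tool_rot: [-1.571, 0.0, -1.629]
force: [0.4, 0.7, -2.4]
width: 29.5
clock: 17.9
eef_pos: [564.4, -100.7, 202.7]
tool_rot: [-1.571, -0.0, -1.629]
force: [0.3, 0.9, -2.7]
width: 28.9
[ 564.43270282 -100.66255118  202.70134616] [ 564.3997559  -100.65750576  202.67569323] [-0.05750467  0.56034911 -2.29313355] 29.0674141676143 18.05
[ 564.50258244 -100.80961475  202.73452802] [-1.57035200e+00 -4.56788756e-04 -1.62926788e+00]
bore [ 549.  -100.4   52.5] err [ 0.  -0.   0.5]
```

View pics/L24.png

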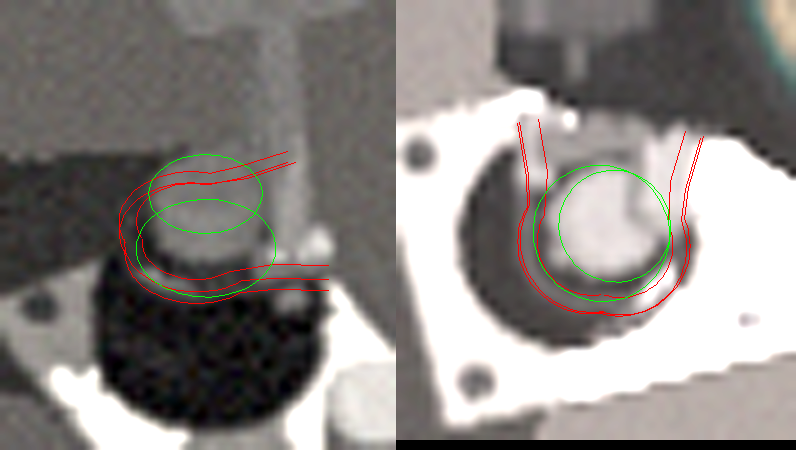

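View pics/R24.png

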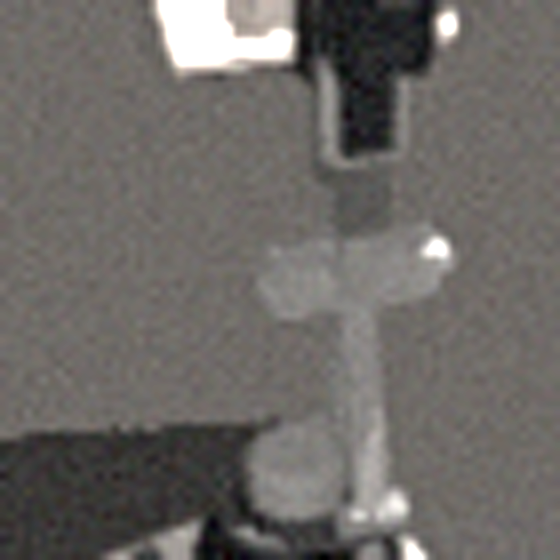

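View pics/w24.png

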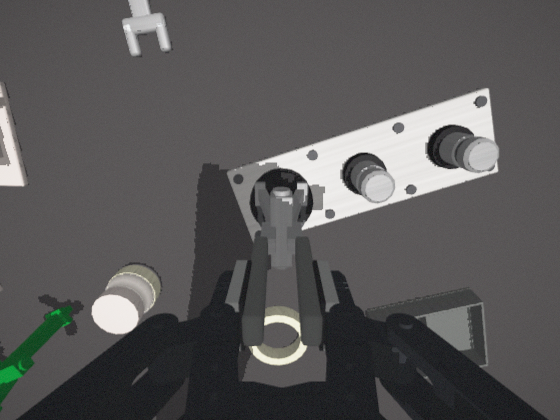

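Run:
```python
from ov import *
s=load('s24');t=load('t24')
g=lambda im,x0,y0,x1,y1,k: np.clip(255*(cv2.resize(im['color'][y0:y1,x0:x1],None,fx=k,fy=k,interpolation=cv2.INTER_CUBIC)/255.)**.5,0,255).astype(np.uint8)
cv2.imwrite('pics/c5.png',np.hstack([g(s,275,260,315,300,10),g(t,325,190,365,230,10)]))
```

```text
(no output)
```

View pics/c5.png

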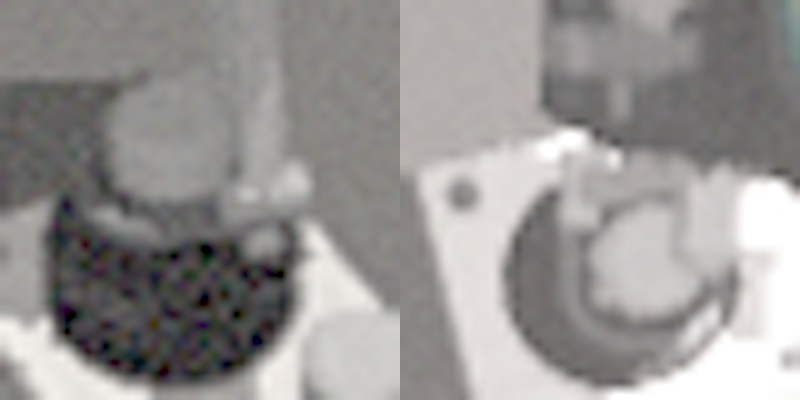

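```bash
python3 -c "
from h import *
s=read_state();print(s['eef_pos'],s['force'],s['width'],s['clock'],abs(s['qd']).max())
print(finish_job())"
```

```text
[ 564.3997559  -100.65750576  202.67569323] [-0.05750467  0.56034911 -2.29313355] 29.0674141676143 18.05 0.0016342508056974602
the job is handed in; nothing more can be done
None
```

I took the grey pliers from the rack, spread the ring at the stand to the pliers' stop, carried it to the roller stub and lowered it to the groove. I handed in at about 18 s, with the pliers still squeezed and the ring held there. `finish_job()` reported no verdict.

**Last checks:**
- **Position:** by my model of the ring against the robot's pose, the bore was within about 0.1 mm of the roller's axis and 0.5 mm above the groove's middle. That relies on my stub position, which is good to about 1–2 mm.
- **Fit:** the top picture shows the ring concentric with the stub, with a gap all round. The side picture shows it level at the groove.
- **Contact:** the arm was at rest and the tool force was about −2.3 N, the same as when the pliers and ring hung free, so nothing seemed to press on the roller or stub. Ring contact force itself could not be read.
- **Squeeze:** the fingers stood at 29 mm, tighter than the nominal 32 mm at the stop.

**What went off plan:**
- The first grasp of the pliers was about 3 mm off centre, so I redid it.
- Two early move calls were refused because I left out some of the row's keys.
- Loosening the grip slightly before inserting the tips tilted the pliers by about 0.02 rad. I corrected for it before they went into the gap.
- The real spread of the ring's arms was judged only by how well my drawn outline matched the pictures.

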